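Pack up the sampling kit: jar into the carton, scraper into its slanted block

TASK

Pack up the sampling kit: stand the loose jar in the one free cell of the divided carton, setting it down rather than dropping it, and slide the flat scraper blade first into the slanted slot of the wooden block, which sits somewhat off the middle of its stand, pushing past the stiff plate hidden in the slot until the handle meets the block, without forcing it. Leave the packed jars standing in their cells and the other things on the table where they are.

Things in the scene. Friction and masses are not known exactly. Their poses are not given: they have to be found in the camera images.
- scraper: Flat scraper on the table, 0.12 kg (sizes in mm): steel blade 70 long, 50 wide, 5 thick; grey bar handle 100 long, 24 wide, 16 thick; undersides flush. Origin on the underside, on the centre line, 35 from the handle's blade end, near the balance point. x runs along the tool to the handle's free end (blade from x=-35 to -105), y across, z through the thickness, upwards.
- shoulder (a point): Point on the scraper where the blade leaves the handle: 35 from the origin towards the blade, in the blade's mid-plane (2.5 above the underside). Axes as the scraper.
- blade_tip (a point): Middle of the scraper's front edge: 105 from the origin towards the blade, in the blade's mid-plane. Axes as the scraper.
- stand: Fixed wooden stand carrying a slotted block. Origin under the centre of its base plate, 130 x 112 x 12. The block (90 long, 73 wide along y, 27.5 thick) is clamped on it anywhere up to 12 off centre along y, not reported: find it by touch or sight. The mouth's centre is at (35, offset, 80) of this frame; its slot runs from there in direction (-cos 40deg, 0, -sin 40deg): in and down.
- mid_mouth (a point): Nominal middle of the slot's mouth if the block were centred: (35, 0, 80) of the stand; axes as the stand. Slot 53 wide (along y), 7.5 high, walls 10 thick, mouth facing +x and up. Inside, a stiff plate fills it at an unseen depth, 35 to 55 below the mouth; it yields at about 5 N and is pushed ahead of the blade until the handle's end meets the mouth (blade 70 deep).
- jar: The loose jar, upright on the table: clear glass, 42 diameter, white screw cap 43 diameter from 64 to 88 high (total height 88), 0.11 kg. Origin at the centre of its underside, z up.
- carton: Open cardboard carton 146 x 146, 45 high, walls, cross dividers and floor 4 thick, fixed: four cells 67 x 67 with centres at (+-35.5, +-35.5) in its frame. Origin at the centre of its underside.
- liner: Thin white paper square 44 x 44 on the floor (4 above the table) of the carton's one free cell, at that cell's centre; axes as the carton.
- packed_a: Jar like the loose one, standing in a carton cell. Origin at the centre of its underside.
- packed_b: Jar like the loose one, standing in a carton cell. Origin at the centre of its underside.
- packed_c: Jar like the loose one, standing in a carton cell. Origin at the centre of its underside.
- tumbler_a: Drinking glass, 68 rim diameter, 110 high; leave it alone. Origin at the centre of its underside.
- tumbler_b: Drinking glass, 68 rim diameter, 110 high; leave it alone. Origin at the centre of its underside.
- rinse: White plastic bottle, 60 diameter, 170 high; leave it alone. Origin at the centre of its underside.
- bowl: White bowl, 110 rim diameter, 50 high, on a blue plate of 190 diameter; leave it alone. Origin at the centre of its underside.
- cap: Black turned cap, 34 diameter, 30 high; leave it alone. Origin at the centre of its underside.
Not all that is in view belongs to the job. There is more than one size of the scraper; the one meant has the size given above.

How it is judged:
By the outcome, as a careful person would: the job done as asked, in the order asked, and still so for the second after the job is handed in, with the robot touching nothing.
It also fails if it takes over 72 s, if anything falls off the work surface, if the arm or the gripper's body presses on something with over 40 N, if the wrist force passes 120 N, or if a joint passes its speed limit or range.

ROBOT

A 7-joint arm with a two-finger parallel gripper is mounted at the origin on the work surface. World frame = base frame: x ahead of the robot, y to its left, z up, the work surface at z = 0. Lengths are in m, angles in rad, forces in N, time in s.
With the tool pointing down it reaches from about 0.425 to 0.925 m from the base axis. Payload 6.8 kg.
Tool frame: the origin (TCP) lies on the front face of the gripper's body, between the roots of the fingers; the fingertips stand 73 mm ahead of it and the grasp point (between the pads) lies 54 mm ahead of it; z points along the fingers, y is the direction in which the jaws open and shut (so a half turn about z gives the same grasp; the last joint's range is limited). The gripper opens to 85 mm and grips with 20 to 120 N. Pads are 22 mm wide; open, the fingers measure 114 mm over their backs; the gripper's body (76 mm by 85 mm) begins 54 mm behind the grasp point. The pads swing forward as they close: fully open they stand 13 mm farther back than shut.
Start: joints at [-1.34, 0.477, 0.022, 1.555, -0.011, 1.109, -0.083], TCP at [0.224, 0.637, 0.304] pointing down, gripper open.
Joint ranges: [-2.96, 2.96], [-0.34, 2.1], [-1.41, 1.46], [0.24, 2.44], [-1.37, 4.51], [0.17, 1.92], [-2.96, 2.96]. Speed limits (rad/s): [2.39, 2.39, 3.14, 3.14, 3.14, 3.14, 3.14].

INTERFACE

Orientations are given as a rotation vector (axis times angle).
In Python, from bench import * gives the robot as it stands.
- The arm moves only by the tool jog_arm, never from a script. Its argument "plan" is a list of rows, each a list of 2 entries, a list of its own where there are three numbers: the shift along the world's x, y, z in cm, then the turn about the world's z in rad. In form: [[[tx, ty, tz], twist], ...]. A call has 1 to 12 rows; each row shifts and turns the commanded pose from where the row before left it; what a row does not reach is not made up. A row lasts 1/10 s, in which the tool goes at most 50 mm and 8.59 degrees, less where a joint would pass 70% of its speed; a pose out of reach is approached as far as the arm can. A call is refused whole if a number of a shift passes 5 or a number of a turn 0.15, either way. A call with a gripper value outside its range is refused whole. "hand" is the finger opening in cm, from 0 to 8.54, set as the call begins (left out, the last holds). The fingers move at their own pace and stop on an object; "grip_force" is the grip in N (left out, the last holds). Time passes only in rows, so rows that do not move let the fingers close. It gives the time, the measured TCP pose, the force and the opening at its end, in the units of the state.
- get_obs(): the state, without advancing time (a new reading comes with each control period).
- grab_frame(name): name is "scene" or "top" or "wrist"; returns the picture (400x640x3 uint8, red, green, blue); there is no depth.
- get_calibration(name): a dict with "intrinsics" (3x3 intrinsics, pixels), "xyz" and "orientation" of the camera in the world. Camera axes: x right, y down, z forward; pixel columns grow to the right and rows downward; lengths in m; the calibration is good to about 2 mm. A picture is of the moment at which its call begins: read the wrist's pose just before it. get_calibration takes no time and is no camera call; for the wrist camera it gives the pose at the moment of the call.
- hand_in(): hands the job in, once; it reports no verdict.
The state is a dict: "clock": time; "joints": joint angles; "qvel": joint speeds; "tau": joint torques, N m; "tcp_pos": TCP position; "orientation": TCP orientation; "contact_force": force on the tool from outside, world axes, zero at the start; "moment": the same for the moment, N m; "grip_width": finger opening in m.
Only numpy, scipy, OpenCV 4.12 (cv2) and the standard library are available. Lean on these libraries where they do the work, as an engineer would, in place of code of your own. Each camera call takes 0.05 s, during which the arm holds its last target. There are 200 camera calls.

## Working session

There is one attempt and no reset: what is moved stays moved. The work goes in short steps, Python scripts to look and compute and a tool call to move; the robot and the scene stay as the last step left them, time stands still between calls to the robot, and variables do not carry over. Pictures are saved under pics/ and viewed, about 8 in all and at most 12, crops included, and the job is handed in when it is done.

Besides the shell and the picture viewer there is one more tool, called after "Call:" in YAML: its name, and indented under it one key for each argument. jog_arm: Moves the arm, as the interface text tells. Its arguments: {"type":"object","properties":{"plan":{"type":"array","items":{"type":"array"}},"hand":{"type":"number"},"grip_force":{"type":"number"}},"required":["plan"]}

```bash
mkdir -p pics; ls
python3 - <<'E'
from bench import *
import cv2, numpy as np
np.set_printoptions(precision=4,suppress=True)
o=get_obs()
print({k:np.array(v).round(3).tolist() for k,v in o.items()})
for n in ["scene","top","wrist"]:
    c=get_calibration(n); print(n,c)
    f=grab_frame(n); cv2.imwrite(f"pics/{n}0.png",f[:,:,::-1])
E
```

```text
pics
{'clock': 0.0, 'joints': [-1.34, 0.478, 0.022, 1.556, -0.012, 1.109, -0.083], 'qvel': [0.001, -0.001, -0.002, 0.002, 0.0, 0.002, -0.0], 'tau': [0.001, -59.644, 1.608, -28.12, 0.013, 0.009, 0.0], 'tcp_pos': [0.224, 0.636, 0.303], 'orientation': [-0.53, -3.096, 0.003], 'contact_force': [0.706, -0.055, 0.388], 'moment': [-0.017, -0.032, 0.042], 'grip_width': 0.085}
scene {'intrinsics': array([[369.5432,   0.    , 322.5868],
       [  0.    , 369.5432, 208.4483],
       [  0.    ,   0.    ,   1.    ]]), 'xyz': array([0.8602, 0.3921, 0.6678]), 'orientation': array([-0.9368, -2.5248,  1.0416])}
top {'intrinsics': array([[364.2173,   0.    , 314.0997],
       [  0.    , 364.2173, 201.2954],
       [  0.    ,   0.    ,   1.    ]]), 'xyz': array([ 0.4524, -0.0456,  1.0613]), 'orientation': array([-2.2104,  2.1815, -0.0758])}
wrist {'intrinsics': array([[279.568 ,   0.    , 320.345 ],
       [  0.    , 279.568 , 195.3463],
       [  0.    ,   0.    ,   1.    ]]), 'xyz': array([0.1521, 0.6613, 0.3737]), 'orientation': array([2.3536, 1.669 , 0.2498])}
```

View pics/top0.png

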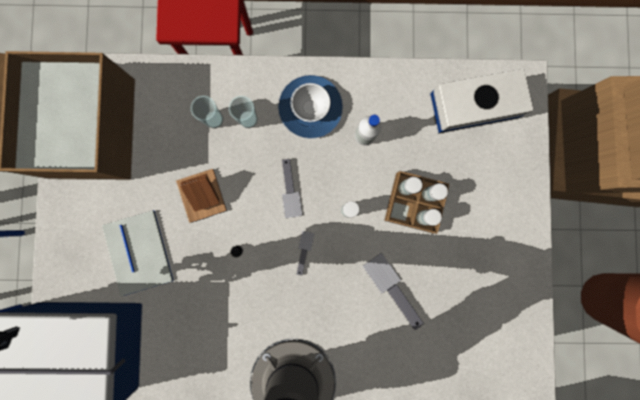

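View pics/scene0.png

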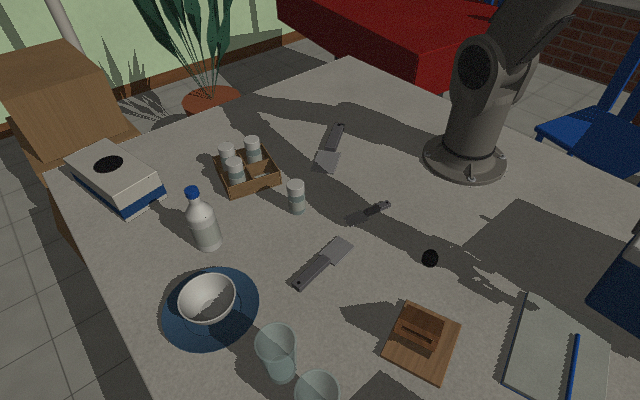

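The top view shows the matching scraper (about 57 px, or 0.167 m) at (291,187), blade towards the robot. The smaller one is at (305,252) and the larger at (393,290). The loose jar is at (351,209), the carton at (417,202) with its free cell at lower left, and the stand at (203,195). I'll zoom in for precise points.

```bash
cat > h.py <<'E'
import numpy as np, cv2
from scipy.spatial.transform import Rotation as R
from bench import *
np.set_printoptions(precision=4,suppress=True)
def ray(c,uv):
    d=np.linalg.inv(c["intrinsics"])@np.array([uv[0],uv[1],1.]); return R.from_rotvec(c["orientation"]).apply(d)
def plane(c,uv,z):
    d=ray(c,uv); p=np.array(c["xyz"]); return p+d*(z-p[2])/d[2]
def proj(c,P):
    q=R.from_rotvec(c["orientation"]).inv().apply(np.array(P)-c["xyz"]); q=q@np.array(c["intrinsics"]).T; return q[...,:2]/q[...,2:]
def crop(im,x0,y0,x1,y1,s): return cv2.resize(im[y0:y1,x0:x1],None,fx=s,fy=s,interpolation=cv2.INTER_CUBIC)
def snap(n,f):
    c=get_calibration(n); im=grab_frame(n)[:,:,::-1].copy(); cv2.imwrite(f"pics/{f}.png",im); return c,im
E
python3 - <<'E'
from h import *
t=cv2.imread("pics/top0.png"); s=cv2.imread("pics/scene0.png")
a=crop(t,170,145,456,241,2.79)[:266,:798]; 
b=crop(s,370,290,470,390,3.3); d=crop(s,205,130,315,220,3.6)
H=max(b.shape[0],d.shape[0]); cv=np.zeros((a.shape[0]+H,800,3),np.uint8); cv[:a.shape[0],:a.shape[1]]=a
cv[a.shape[0]:a.shape[0]+b.shape[0],:b.shape[1]]=b; cv[a.shape[0]:a.shape[0]+d.shape[0],b.shape[1]+10:b.shape[1]+10+d.shape[1]]=d
cv2.imwrite("pics/comp.png",cv[:600]); print(a.shape,b.shape,d.shape)
c=get_calibration("top")
for n,uv,z in [("scr",(287,160),.016),("tip",(296,216),.003),("jar",(351,209),.088),("stand",(203,195),.04),("small",(305,252),0.01),("big1",(370,262),0),("big2",(420,327),0)]: print(n,plane(c,uv,z))
E
```

```text
(266, 798, 3) (330, 330, 3) (324, 396, 3)
scr [0.6331 0.0246 0.016 ]
tip [ 0.4718 -0.0035  0.003 ]
jar [ 0.4909 -0.1537  0.088 ]
stand [0.5266 0.2565 0.04  ]
small [ 0.3689 -0.0312  0.01  ]
big1 [ 0.3416 -0.2196  0.    ]
big2 [ 0.1583 -0.364   0.    ]
```

View pics/comp.png

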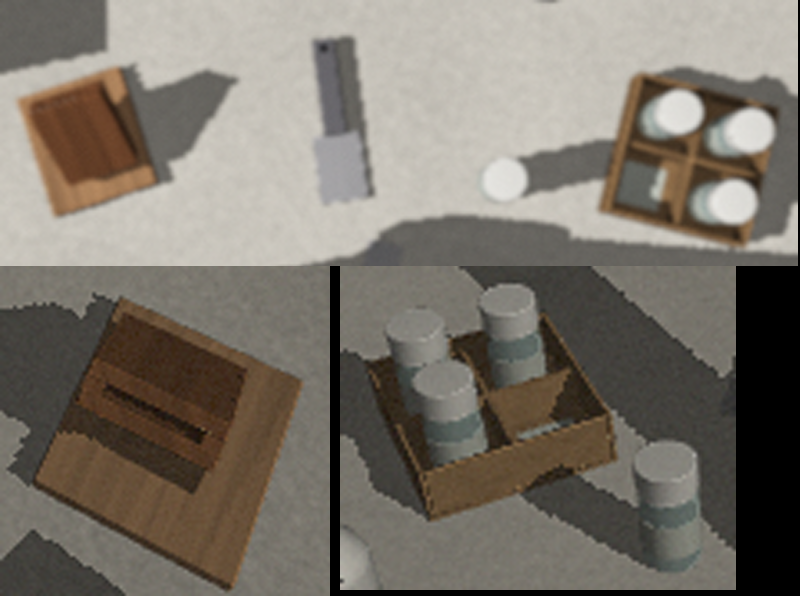

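The crops show the plate and the block with its mouth facing roughly +x, with open overhang and shadow below the lip. The slot ends are at scene pixels (402,327) and (433,342). The free cell with its liner is at top-crop (643,182).

Run:
```python
from h import *
T=get_calibration("top"); S=get_calibration("scene")
tp=lambda u,v:(u/2.79+170-.2,v/2.79+145-.2)
sp=lambda u,v:(u/3.3+370,(v-266)/3.3+290)
print("plate top");[print(plane(T,tp(*p),.012)) for p in [(20,98),(122,68),(158,183),(56,215)]]
print("plate scene");[print(plane(S,sp(*p),.012)) for p in [(118,298),(300,380),(232,586),(35,485)]]
print("slot scene z80");[print(plane(S,sp(*p),.080)) for p in [(105,388),(207,437)]]
print("block topedge top z90");[print(plane(T,tp(*p),.0905)) for p in [(30,100),(105,78)]]
print("carton rim z45 top");[print(plane(T,tp(*p),.045)) for p in [(637,73),(778,108),(745,244),(600,210)]]
print("caps z88");[print(plane(T,tp(*p),.088)) for p in [(504,179),(679,113),(747,131),(731,202)]]
im=cv2.imread("pics/top0.png")
print("scr handle end", [plane(T,tp(*p),.016) for p in [(313,40),(331,37)]])
print("blade", [plane(T,tp(*p),.005) for p in [(315,138),(357,131),(370,196),(322,204)]])
# scraper mask: grey steel
q=im[150:225,275:305].reshape(-1,3); 
print([im[v,u].tolist() for u,v in [(287,170),(291,205),(310,200),(300,175)]])
```

```text
plate top
[0.5712 0.341  0.012 ]
[0.6039 0.2368 0.012 ]
[0.4852 0.1963 0.012 ]
[0.4509 0.2999 0.012 ]
plate scene
[0.4864 0.1996 0.012 ]
[0.4484 0.3028 0.012 ]
[0.57   0.3467 0.012 ]
[0.608  0.2455 0.012 ]
slot scene z80
[0.5703 0.2496 0.08  ]
[0.5518 0.2999 0.08  ]
block topedge top z90
[0.5605 0.3025 0.0905]
[0.5827 0.2316 0.0905]
carton rim z45 top
[ 0.6015 -0.2906  0.045 ]
[ 0.568  -0.4331  0.045 ]
[ 0.4309 -0.3987  0.045 ]
[ 0.463  -0.2533  0.045 ]
caps z88
[ 0.491  -0.1522  0.088 ]
[ 0.557  -0.3208  0.088 ]
[ 0.5404 -0.3865  0.088 ]
[ 0.4718 -0.3706  0.088 ]
scr handle end [array([0.6354, 0.0391, 0.016 ]), array([0.6388, 0.0205, 0.016 ])]
blade [array([0.5344, 0.036 , 0.005 ]), array([ 0.5423, -0.0076,  0.005 ]), array([ 0.4748, -0.0221,  0.005 ]), array([0.4658, 0.0275, 0.005 ])]
[[107, 101, 103], [165, 163, 166], [187, 195, 199], [178, 188, 191]]
```

Call:
jog_arm:
  plan:
    - [[2.8,-3.4,0],-0.06]
    - [[2.8,-3.4,0],-0.06]
    - [[2.8,-3.4,0],-0.06]
    - [[2.8,-3.4,0],-0.06]
    - [[2.8,-3.4,0],-0.06]
    - [[2.8,-3.4,0],-0.06]
    - [[2.8,-3.4,0],-0.06]
    - [[2.8,-3.4,0],-0.06]
    - [[2.8,-3.4,0],-0.06]
    - [[2.8,-3.4,0],-0.06]
    - [[0,-3.5,0],-0.04]
    - [[0,-3.5,0],-0.04]
  hand: 8.5
  grip_force: 30

```text
clock: 1.35
tcp_pos: [0.5048, 0.2248, 0.3035]
orientation: [1.536, 2.74, -0.001]
contact_force: [0.8, -0.5, 0.5]
grip_width: 0.0852
```

Run:
```python
from h import *
c,im=snap("wrist","w1"); print(c["xyz"],R.from_rotvec(c["orientation"]).as_matrix()[:,2]); print(np.array(get_obs()["joints"]))
```

```text
[0.4645 0.289  0.3742] [ 0.1542 -0.2526 -0.9552]
[-0.7892  0.2779  0.3249  1.8737 -0.1     1.0088  0.1178]
```

View pics/w1.png

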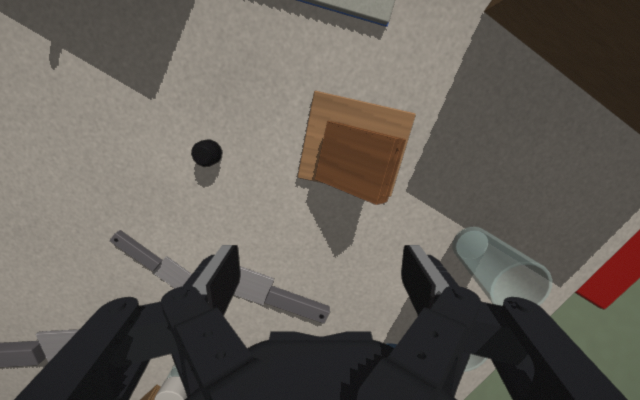

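Call:
jog_arm:
  plan:
    - [[-0.1,-4.5,0],0]
    - [[-0.1,-4.5,0],0]
    - [[-0.1,-4.5,0],0]
    - [[-0.2,-4.5,0],0]
    - [[-0.2,-4.5,0],0]
    - [[-0.2,-4.5,0],0]
    - [[-0.2,-4.5,0],0]
    - [[-0.2,-4.5,0],0]
    - [[-0.1,-1.7,-3],0]
    - [[0,0,0],0]

```text
clock: 2.4
tcp_pos: [0.488, -0.153, 0.2715]
orientation: [-1.537, -2.735, 0.005]
contact_force: [-0.9, 0.4, -0.4]
grip_width: 0.0849
```

The wrist view shows the stand plate with corners (314,92), (414,113) and (297,185), and the block's top end at about (388,200). The right-hand margin of the plate on the mouth side is hidden. Next I'll lower over the jar.

Call:
jog_arm:
  plan:
    - [[0.3,0.1,-3],0]
    - [[0,0,-3],0]
    - [[0,0,-3],0]
    - [[0,0,-2.2],0]
    - [[0,0,-1.6],0]
    - [[0,0,-1.3],0]
    - [[0,0,0],0]
    - [[0,0,0],0]

```text
clock: 3.2
tcp_pos: [0.4938, -0.149, 0.1333]
orientation: [1.531, 2.743, 0.001]
contact_force: [-0.7, -0.5, 0.3]
grip_width: 0.0851
```

Call:
jog_arm:
  plan:
    - [[0,0,0],0]
    - [[0,0,0],0]
    - [[0,0,0],0]
    - [[0,0,0],0]
    - [[0,0,0],0]
    - [[0,0,0],0]
    - [[0,0,0],0]
    - [[0,0,0],0]
  hand: 3.5
  grip_force: 30

```text
clock: 4.0
tcp_pos: [0.4936, -0.1498, 0.1336]
orientation: [1.532, 2.741, 0.0]
contact_force: [-2.5, 0.1, 5.6]
grip_width: 0.0429
```

Call:
jog_arm:
  plan:
    - [[0,0,1],0]
    - [[0,0,3],0]
    - [[0,0,3],0]
    - [[0,0,2],0]
    - [[0,-1,0],0]
    - [[0,-3,0],0]
    - [[0,-3,0],0]
    - [[0,-3,0],0]
    - [[0,-3,0],0]
    - [[-0.2,-2,0],0]
    - [[0,0,0],0]
    - [[0,0,0],0]

```text
clock: 5.2
tcp_pos: [0.4907, -0.2995, 0.2222]
orientation: [-1.533, -2.74, 0.0]
contact_force: [-0.4, 1.0, -1.1]
grip_width: 0.0426
```

Run:
```python
from h import *
o=get_obs();print(o["tcp_pos"],o["contact_force"],o["grip_width"])
c,im=snap("wrist","w2"); c2,im2=snap("scene","s2")
cv=np.zeros((400,800,3),np.uint8); cv[:,:470]=im[:,85:555]; cv[:,470:]=crop(im2,170,90,335,290,2); cv2.imwrite("pics/c2.png",cv)
```

```text
[ 0.4907 -0.2995  0.2222] [-0.3917  1.0102 -1.1293] 0.04257519076181354
```

View pics/c2.png

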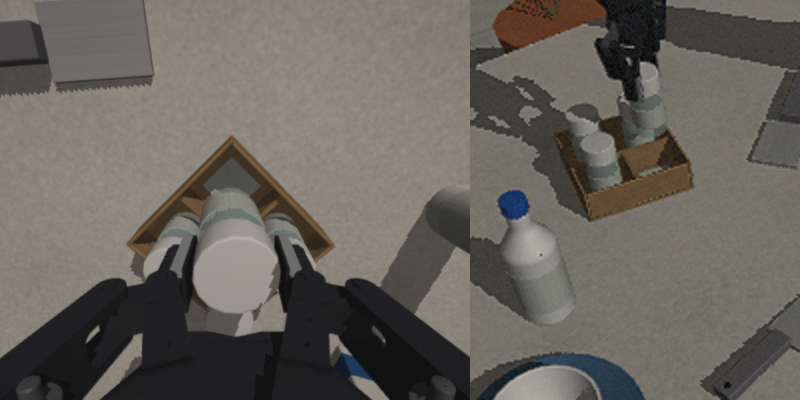

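The jar is held upright above the carton. The wrist view shows the free cell's outer corner at (317,138) and its neighbours at (213,243) and (419,245), with the liner ahead. I'll check the cell centre from those.

Run:
```python
from h import *
c=get_calibration("wrist")
P=[plane(c,p,.045) for p in [(317,137),(213,243),(419,245)]]; print(*P)
im=cv2.imread("pics/w2.png")
# carton corner (-73,73) and (-73,-73)/(73,73) ; cell centre from corner toward mid of others
k,a,b=P; print("cell", k+(a-k)*37.5/146+(b-k)*37.5/146, np.linalg.norm(a-k),np.linalg.norm(b-k))
# cap centre visible: crop (235,272)+85
print("cap",plane(c,(320,272),get_obs()["tcp_pos"][2]-.13+.088))
```

```text
[ 0.4604 -0.2555  0.045 ] [ 0.4272 -0.3962  0.045 ] [ 0.6001 -0.2916  0.045 ]
cell [ 0.4877 -0.3009  0.045 ] 0.14455914622979588 0.14434025929873426
cap [ 0.4883 -0.2953  0.1804]
```

Call:
jog_arm:
  plan:
    - [[-0.2,-0.2,-1],0]
    - [[0,0,-2],0]
    - [[0,0,-2],0]
    - [[0,0,-1.5],0]
    - [[0,0,-1],0]
    - [[0,0,-0.4],0]
    - [[0,0,-0.1],0]
    - [[0,0,0],0]

```text
clock: 6.1
tcp_pos: [0.4897, -0.3016, 0.1433]
orientation: [1.532, 2.742, 0.0]
contact_force: [-0.3, 0.5, -0.6]
grip_width: 0.0428
```

Call:
jog_arm:
  plan:
    - [[0,0,-0.1],0]
    - [[0,0,-0.1],0]
    - [[0,0,-0.1],0]
    - [[0,0,0],0]
    - [[0,0,0],0]

```text
clock: 6.6
tcp_pos: [0.4893, -0.3014, 0.14]
orientation: [1.532, 2.743, 0.0]
contact_force: [0.2, 0.3, -1.2]
grip_width: 0.043
```

Call:
jog_arm:
  plan:
    - [[0,0,-0.1],0]
    - [[0,0,-0.1],0]
    - [[0,0,0],0]
    - [[0,0,0],0]

```text
clock: 7.0
tcp_pos: [0.4893, -0.3014, 0.1379]
orientation: [-1.532, -2.743, 0.0]
contact_force: [0.7, 0.2, -1.0]
grip_width: 0.0427
```

Call:
jog_arm:
  plan:
    - [[0,0,-0.1],0]
    - [[0,0,0],0]
    - [[0,0,0],0]

```text
clock: 7.3
tcp_pos: [0.4896, -0.302, 0.1376]
orientation: [1.532, 2.741, -0.0]
contact_force: [-0.0, 0.9, 4.6]
grip_width: 0.0427
```

The force rose to 4.6 N, so the jar is standing on the floor. Release partway and lift.

Call:
jog_arm:
  plan:
    - [[0,0,0],0]
    - [[0,0,0],0]
    - [[0,0,0],0]
    - [[0,0,0],0]
    - [[0,0,0],0]
  hand: 5.8

```text
clock: 7.8
tcp_pos: [0.4893, -0.3013, 0.1368]
orientation: [-1.532, -2.743, -0.0]
contact_force: [0.6, 0.0, 0.1]
grip_width: 0.0584
```

Call:
jog_arm:
  plan:
    - [[0,0,1],0]
    - [[0,0,2],0]
    - [[0,0,3],0]
    - [[0,0,3],0]
    - [[0,0,3],0]
    - [[0.8,4,0],0.1]
    - [[0.8,4,0],0.1]
    - [[0.8,4,0],0.1]
    - [[0.8,4,0],0.1]
    - [[0.8,4,0],0.1]
    - [[0.8,4,0],0.1]
    - [[0,4,0],0.1]

```text
clock: 9.0
tcp_pos: [0.5381, -0.0197, 0.2579]
orientation: [0.492, 3.101, 0.0]
contact_force: [1.0, 0.2, -0.6]
grip_width: 0.0579
```

Run:
```python
from h import *
o=get_obs();print(o["clock"],o["tcp_pos"],o["orientation"],R.from_rotvec(o["orientation"]).as_matrix()[:,1])
c,im=snap("wrist","w3"); c2,im2=snap("scene","s3"); print(c)
cv=np.zeros((400,800,3),np.uint8); cv[:,:560]=im[:,40:600]; cv[:200,560:]=crop(im2,195,110,315,210,2)
cv[200:,560:]=crop(cv2.imread("pics/scene0.png"),280,220,360,287,3)[:200]; cv2.imwrite("pics/c3.png",cv)
```

```text
9.0 [ 0.5381 -0.0197  0.2579] [0.4921 3.1009 0.0003] [0.3096 0.9509 0.0005]
{'intrinsics': array([[279.568 ,   0.    , 320.345 ],
       [  0.    , 279.568 , 195.3463],
       [  0.    ,   0.    ,   1.    ]]), 'xyz': array([0.4653, 0.0035, 0.3284]), 'orientation': array([2.3346, 1.6976, 0.2581])}
```

View pics/c3.png

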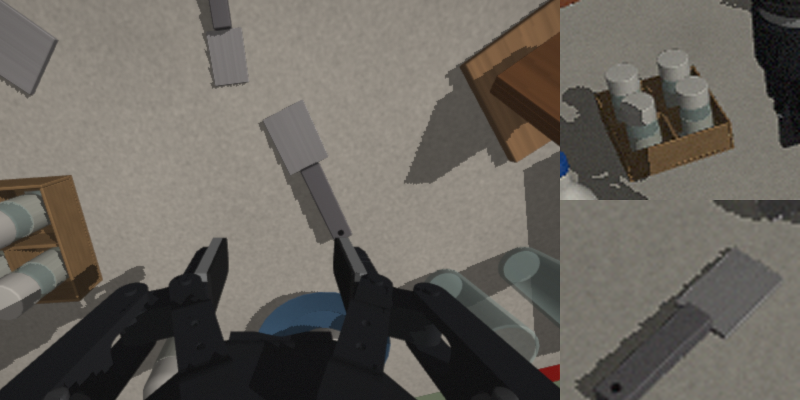

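Four jars now stand in the carton. In the wrist view the scraper's blade corners are at (299,122), (344,100), (367,157) and (323,175), and the handle's end is at about (380,237). Compute its axis.

Run:
```python
from h import *
c=get_calibration("wrist")
im=cv2.imread("pics/w3.png"); g=cv2.cvtColor(im,cv2.COLOR_BGR2GRAY); 
B=np.array([plane(c,p,.005) for p in [(299,122),(344,100),(367,157),(323,175)]]); print(B)
print("lens",[np.linalg.norm(B[i]-B[(i+1)%4]) for i in range(4)])
tip=(B[0]+B[1])/2; sh=(B[2]+B[3])/2
end=plane(c,(380,237),.016); hs=plane(c,(351,165),.016)
for a,b in [(tip,sh),(tip,end),(sh,end),(hs,end)]:
    d=(b-a)[:2]; print(np.linalg.norm(d),np.degrees(np.arctan2(d[1],d[0])))
print(tip,sh,end,hs)
d=(end-tip)[:2]; d/=np.linalg.norm(d); print("origin from tip",tip[:2]+.105*d,"from end",end[:2]-.065*d)
# plate corner visible & block
print("platecorners",plane(c,(502,67),.012),plane(c,(553,161),.012))
```

```text
[[ 0.471  -0.0185  0.005 ]
 [ 0.4638  0.036   0.005 ]
 [ 0.532   0.0441  0.005 ]
 [ 0.537  -0.011   0.005 ]]
lens [np.float64(0.05496027112305641), np.float64(0.06873816234376919), np.float64(0.05531261172233865), np.float64(0.06644775663256648)]
0.06759274215194946 6.603667226578888
0.16427935087343704 8.481763923234357
0.09674828241762937 9.79376723267552
0.09727631361028011 5.735228837331956
[0.4674 0.0088 0.005 ] [0.5345 0.0165 0.005 ] [0.6298 0.033  0.016 ] [0.5331 0.0233 0.016 ]
origin from tip [0.5712 0.0242] from end [0.5656 0.0234]
platecorners [0.482  0.2008 0.012 ] [0.5992 0.2448 0.012 ]
```

The jar is done. Now the scraper: its axis is at about 8.5° and its origin at about (0.570, 0.0235). Align and descend over the origin.

Call:
jog_arm:
  plan:
    - [[0.8,1.1,-1],0.1]
    - [[0.8,1.1,-2],0.1]
    - [[0.8,1.1,-2],0.1]
    - [[0.8,1.0,-2],0.1]
    - [[0,0,-2],0.06]
    - [[0,0,-2],0]
    - [[0,0,-2],0]
    - [[0,0,-1],0]
    - [[0,0,0],0]
    - [[0,0,0],0]

```text
clock: 10.1
tcp_pos: [0.5698, 0.0213, 0.1177]
orientation: [-0.221, 3.133, -0.0]
contact_force: [-0.2, -0.1, 0.3]
grip_width: 0.058
```

Run:
```python
from h import *
o=get_obs();print(o["clock"],o["tcp_pos"],R.from_rotvec(o["orientation"]).as_matrix()[:,1])
c,im=snap("wrist","w4"); cv2.imwrite("pics/c4.png",im[100:400,120:520]); print(c["xyz"])
```

```text
10.1 [0.5698 0.0213 0.1177] [-0.1401  0.9901 -0.0003]
[0.494  0.0106 0.1882]
```

View pics/c4.png

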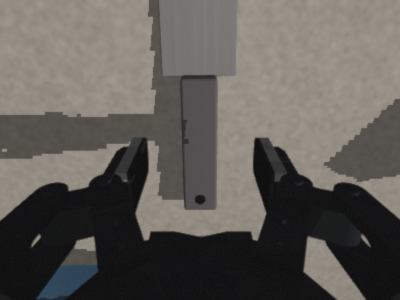

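The handle is vertical and centred in the wrist view. It runs from row 176 (blade end) to row 309 (free end) at column about 320.

Run:
```python
from h import *
c=get_calibration("wrist"); o=get_obs()
for p in [(319,176),(320,309)]:
    P=plane(c,p,.016); print(P, R.from_rotvec(o["orientation"]).inv().apply(P-o["tcp_pos"]))
```

```text
[0.5347 0.0156 0.016 ] [ 0.0359 -0.0008  0.1019]
[0.6344 0.0304 0.016 ] [-0.0649 -0.0001  0.1021]
```

Call:
jog_arm:
  plan:
    - [[0,0,-2],0]
    - [[0,0,-1.2],0]
    - [[0,0,-0.6],0]
    - [[0,0,-0.2],0]
    - [[0,0,0],0]
    - [[0,0,0],0]

```text
clock: 10.75
tcp_pos: [0.5697, 0.0216, 0.0774]
orientation: [-0.221, 3.133, 0.0]
contact_force: [0.7, -0.4, -0.4]
grip_width: 0.0578
```

Call:
jog_arm:
  plan:
    - [[0,0,-0.1],0]
    - [[0,0,0],0]
    - [[0,0,0],0]
    - [[0,0,0],0]
    - [[0,0,0],0]
    - [[0,0,0],0]
    - [[0,0,0],0]
  hand: 1.5
  grip_force: 40

```text
clock: 11.45
tcp_pos: [0.5697, 0.0216, 0.0764]
orientation: [-0.221, 3.133, 0.0]
contact_force: [-0.7, -1.1, 5.3]
grip_width: 0.0229
```

Call:
jog_arm:
  plan:
    - [[0,0,0.5],0]
    - [[0,0,1],0]
    - [[0,0,2],0]
    - [[0,0,3],0]
    - [[0,0,3],0]
    - [[0,0,3],0.05]
    - [[0,0,2],0.1]
    - [[0,0,0],0.05]
    - [[0,0,0],0]

```text
clock: 12.35
tcp_pos: [0.5694, 0.0216, 0.2221]
orientation: [-0.533, 3.094, 0.0]
contact_force: [-0.6, 0.5, -2.7]
grip_width: 0.0233
```

The scraper is held. Move beside the mouth for a close look at the slot, with the blade out of the line of sight.

Call:
jog_arm:
  plan:
    - [[1.0,2.0,0],0]
    - [[1.0,2.4,0],0]
    - [[1.0,2.4,0],0]
    - [[1.0,2.4,0],0]
    - [[1.0,2.4,0],0]
    - [[1.0,2.4,0],0]
    - [[1.0,2.4,0],0]
    - [[1.0,2.4,0],0]
    - [[1.0,2.0,0],0]
    - [[0,0,0],0]
    - [[0,0,0],0]

```text
clock: 13.45
tcp_pos: [0.6587, 0.2296, 0.2199]
orientation: [0.533, -3.094, 0.001]
contact_force: [-0.3, -0.5, -2.8]
grip_width: 0.0229
```

Run:
```python
from h import *
import json
o=get_obs();print(o["clock"],o["tcp_pos"],R.from_rotvec(o["orientation"]).as_matrix()[:,1])
c,im=snap("wrist","w5"); print(c["xyz"],c["orientation"]); cv2.imwrite("pics/c5.png",crop(im,0,0,640,400,1.25))
```

```text
13.45 [0.6587 0.2296 0.2199] [-0.3344  0.9424 -0.0005]
[0.5867 0.2044 0.2907] [1.6989 2.4094 0.3602]
```

View pics/c5.png

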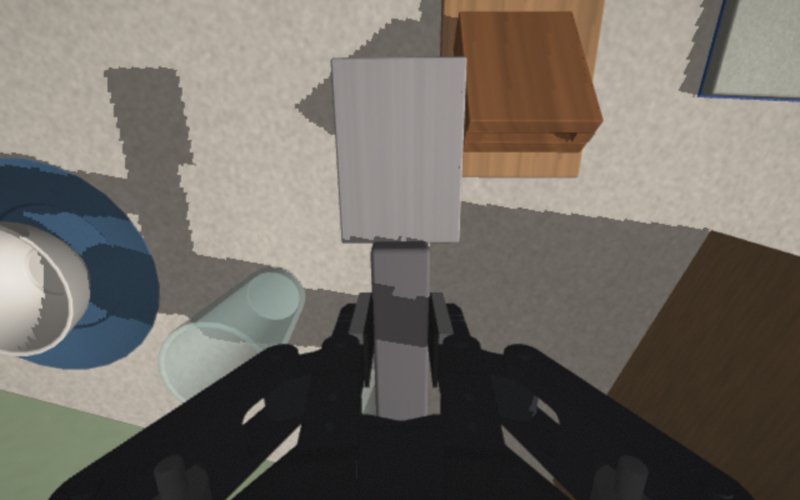

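The wrist view shows the plate's front edge level (row 178 of the zoom), so the yaw matches. The block's upper mouth corner is at zoom (602,121), its lower lip corner at (581,151), and the plate's front right corner at (580,178).

Run:
```python
from h import *
c=get_calibration("wrist"); o=get_obs(); M=R.from_rotvec(o["orientation"])
pc=plane(c,(580/1.25,178/1.25),.012); pm=plane(c,(480/1.25,178/1.25),.012)
u=plane(c,(602/1.25,121/1.25),.0905); l=plane(c,(581/1.25,151/1.25),.0695)
ub=plane(c,(572/1.25,12/1.25),.0326)
d=(pc-pm)[:2]; print("plate front edge angle -90:",np.degrees(np.arctan2(d[1],d[0]))-90)
for a in [19,20,21]:
    a=np.radians(a); ex=np.array([np.cos(a),np.sin(a)]); ey=np.array([-ex[1],ex[0]])
    cen=pc[:2]-.065*ex-.056*ey
    print("centre",cen, "u",(u[:2]-cen)@ex,(u[:2]-cen)@ey-.0365,"l",(l[:2]-cen)@ex,(l[:2]-cen)@ey-.0365,"ub",(ub[:2]-cen)@ex,(ub[:2]-cen)@ey-.0365)
d=(u-ub)[:2]; print("block side angle",np.degrees(np.arctan2(d[1],d[0])))
print(pc,u,l)
# scraper handle/blade geometry in tool frame
for n,p in dict(tl=(332,58),tr=(466,57),br=(458,241),bl=(342,242)).items():
    P=plane(c,(p[0]/1.25,p[1]/1.25),o["tcp_pos"][2]-.0715+0.0); print(n,M.inv().apply(P-o["tcp_pos"]))
```

```text
plate front edge angle -90: 19.555290593654277
centre [0.5254 0.2727] u 0.02613817268325741 -0.013320730627320282 l 0.042590772751837896 -0.011682401791125115 ub -0.04231887334967602 -0.01294896143192371
centre [0.5267 0.272 ] u 0.025571290797312646 -0.01263749946584761 l 0.042049977835939924 -0.011286557618416564 ub -0.042868840628831895 -0.011071046701837627
centre [0.528  0.2713] u 0.025016419278145508 -0.011944478910714738 l 0.04151617371911499 -0.010881335562021408 ub -0.0433859500141833 -0.009183819734777818
block side angle 18.688847274559407
[0.5686 0.3468 0.012 ] [0.5426 0.3031 0.0905] [0.5576 0.31   0.0695]
tl [ 0.1038 -0.0249  0.0717]
tr [0.1042 0.0241 0.0717]
br [0.034  0.0247 0.0715]
bl [ 0.0334 -0.0246  0.0716]
```

Run:
```python
from h import *
c=get_calibration("wrist"); T=get_calibration("top")
print("tumbler near base",plane(c,(273/1.25,297/1.25),0))
print("top rims z110",plane(T,(204,107),.11),plane(T,(242,107),.11),"bases",plane(T,(213,119),0),plane(T,(249,119),0))
M=np.array([.5622,.2722]); ex=np.array([.9426,.3338]); ey=np.array([-.3338,.9426])
for p in [(.75,.15),(.75,.25)]: pass
for P in [plane(T,(204,107),.11),plane(T,(242,107),.11),plane(c,(273/1.25,297/1.25),0)]: print("rel",(P[:2]-M)@ex,(P[:2]-M)@ey)
print("now rel",(np.array(get_obs()["tcp_pos"][:2])-M)@ex,(np.array(get_obs()["tcp_pos"][:2])-M)@ey)
for x,y in [(.125,0),(.085,0)]: print(M+x*ex+y*ey)
```

```text
tumbler near base [0.7575 0.1401 0.    ]
top rims z110 [0.7552 0.2404 0.11  ] [0.7569 0.1399 0.11  ] bases [0.7547 0.2459 0.    ] [0.7563 0.1399 0.    ]
rel 0.17133455291370958 -0.09441219299644207
rel 0.13933169867687234 -0.18964391106293843
rel 0.13999009528512998 -0.18970987364010042
now rel 0.07647959260586007 -0.07341490569511926
[0.68   0.3139]
[0.6423 0.3006]
```

Call:
jog_arm:
  plan:
    - [[0.6,1.8,0],0]
    - [[0.6,1.8,0],0]
    - [[0.6,1.8,0],0]
    - [[0.6,1.8,0],0]
    - [[0.66,1.7,0],0]
    - [[0,0,-2],0]
    - [[0,0,-3],0]
    - [[0,0,-3],0]
    - [[0,0,-2],0]
    - [[0,0,-1.2],0]
    - [[0,0,0],0]
    - [[0,0,0],0]

```text
clock: 14.7
tcp_pos: [0.6905, 0.3181, 0.1098]
orientation: [-0.532, 3.095, -0.0]
contact_force: [-0.7, -0.1, -1.8]
grip_width: 0.0229
```

Call:
jog_arm:
  plan:
    - [[-0.94,-0.33,0],0]
    - [[-0.94,-0.33,0],0]
    - [[-0.94,-0.33,0],0]
    - [[-0.47,-0.17,0],0]
    - [[-0.47,-0.17,0],0]
    - [[-0.47,-0.17,0],0]
    - [[0,0,0],0]
  grip_force: 25

```text
clock: 15.4
tcp_pos: [0.6544, 0.3052, 0.1132]
orientation: [-0.529, 3.078, 0.006]
contact_force: [16.2, 4.7, -2.1]
grip_width: 0.0231
```

The tip met a support about 16 mm behind the lip, so the overhang is shallow. I'll back out and hook only the tip under the lip.

Call:
jog_arm:
  plan:
    - [[0.7,0.24,0],0]
    - [[0.67,0.24,0],0]
    - [[0,0,0],0]
    - [[0,0,0],0]
  grip_force: 20

```text
clock: 15.8
tcp_pos: [0.6607, 0.3083, 0.1082]
orientation: [0.533, -3.094, 0.001]
contact_force: [-0.4, -0.2, -1.7]
grip_width: 0.0228
```

Run:
```python
from h import *
o=get_obs();print(o["clock"],o["tcp_pos"],o["contact_force"],o["moment"],R.from_rotvec(o["orientation"]).as_matrix()[:,1])
c,im=snap("wrist","w6"); s,si=snap("scene","s6")
cv=np.zeros((400,800,3),np.uint8); cv[:,:400]=im[0:400,120:520]; cv[:,400:]=crop(si,330,240,480,390,2.666)[:400,:400]; cv2.imwrite("pics/c6.png",cv); print(c)
```

```text
15.8 [0.6607 0.3083 0.1082] [-0.3814 -0.1724 -1.6677] [-0.0255  0.0457  0.025 ] [-0.3348  0.9423 -0.0001]
{'intrinsics': array([[279.568 ,   0.    , 320.345 ],
       [  0.    , 279.568 , 195.3463],
       [  0.    ,   0.    ,   1.    ]]), 'xyz': array([0.5887, 0.283 , 0.179 ]), 'orientation': array([1.6986, 2.4096, 0.3613])}
```

View pics/c6.png

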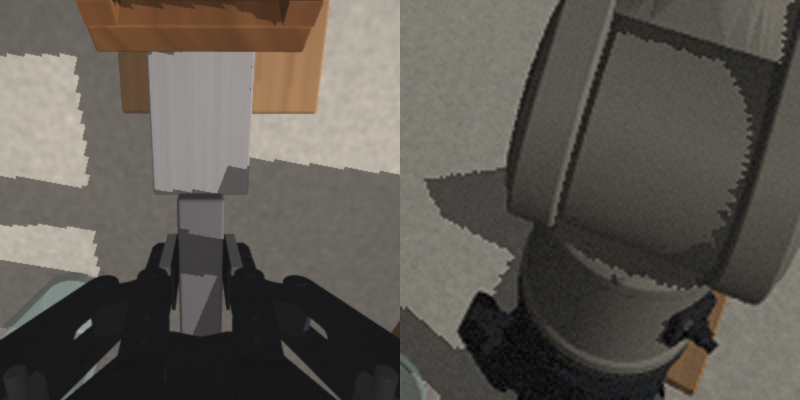

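The wrist view shows the lower lip at row 51, spanning columns about 215–420. The blade is under it (columns 270–373) and centred to within about 1 mm, and the slot opening is at the top edge. I'll refine the lateral error from profiles.

Run:
```python
from h import *
c=get_calibration("wrist"); o=get_obs(); M=R.from_rotvec(o["orientation"]); t=np.array(o["tcp_pos"])
im=cv2.imread("pics/w6.png").astype(int)
for r in [2,6,10,14,18]:
    g=im[r,:,2]; print(r,[(u,int(g[u])) for u in range(228,262,2)],[(u,int(g[u])) for u in range(380,412,2)])
g=im[46,:,:]; print("row46",[(u,g[u].tolist()) for u in range(205,222,2)],[(u,g[u].tolist()) for u in range(412,428,2)])
tf=lambda p,z:M.inv().apply(plane(c,p,z)-t)
print("lip",tf((215,51),.0695),tf((421,51),.0695))
print("shoulder",tf((275,193),t[2]-.071),tf((368,193),t[2]-.071),"hand end",tf((321,196),t[2]-.06))
print("blade@row60",tf((269,60),t[2]-.071),tf((373,60),t[2]-.071), "plate front",tf((300,112),.012))
print("plate corners",tf((244,112),.012),tf((436,112),.012))
```

```text
2 [(228, 109), (230, 130), (232, 131), (234, 70), (236, 119), (238, 61), (240, 63), (242, 78), (244, 78), (246, 78), (248, 78), (250, 78), (252, 79), (254, 79), (256, 79), (258, 78), (260, 78)] [(380, 76), (382, 74), (384, 73), (386, 72), (388, 73), (390, 73), (392, 75), (394, 74), (396, 74), (398, 70), (400, 56), (402, 55), (404, 55), (406, 57), (408, 64), (410, 112)]
6 [(228, 107), (230, 113), (232, 133), (234, 133), (236, 134), (238, 132), (240, 92), (242, 87), (244, 78), (246, 78), (248, 79), (250, 79), (252, 109), (254, 117), (256, 117), (258, 117), (260, 115)] [(380, 76), (382, 74), (384, 73), (386, 72), (388, 73), (390, 73), (392, 74), (394, 74), (396, 74), (398, 72), (400, 57), (402, 56), (404, 56), (406, 56), (408, 85), (410, 111)]
10 [(228, 108), (230, 109), (232, 125), (234, 133), (236, 134), (238, 131), (240, 119), (242, 118), (244, 117), (246, 116), (248, 117), (250, 117), (252, 116), (254, 116), (256, 118), (258, 116), (260, 116)] [(380, 77), (382, 75), (384, 74), (386, 73), (388, 72), (390, 73), (392, 73), (394, 75), (396, 73), (398, 74), (400, 61), (402, 56), (404, 57
[... 803 characters left out ...]
410, 112)]
row46 [(205, [97, 104, 108]), (207, [95, 102, 106]), (209, [94, 100, 105]), (211, [92, 98, 103]), (213, [92, 99, 103]), (215, [53, 67, 91]), (217, [48, 74, 112]), (219, [47, 74, 112]), (221, [47, 74, 112])] [(412, [44, 68, 102]), (414, [44, 69, 102]), (416, [43, 67, 102]), (418, [43, 67, 101]), (420, [42, 67, 100]), (422, [44, 67, 102]), (424, [60, 90, 130]), (426, [85, 119, 158])]
lip [ 0.096  -0.0371  0.039 ] [0.0961 0.0358 0.039 ]
shoulder [ 0.0339 -0.0237  0.0711] [0.034  0.0255 0.071 ] hand end [0.0357 0.0006 0.0601]
blade@row60 [ 0.098  -0.0235  0.0711] [0.0981 0.0245 0.0711] plate front [ 0.0748 -0.0114  0.0965]
plate corners [ 0.0747 -0.0435  0.0965] [0.0749 0.0665 0.0965]
```

The slot and blade differ laterally by about −0.9 mm, and the tip is about 8.5 mm past the lip. Correct that and start pivoting the blade down by raising the tool on an arc.

Call:
jog_arm:
  plan:
    - [[-0.16,-0.15,1.0],0]
    - [[0,0,1.3],0]
    - [[0,0,0],0]
    - [[-0.08,-0.03,0.9],0]
    - [[-0.08,-0.03,0.9],0]
    - [[0,0,0],0]

```text
clock: 16.5
tcp_pos: [0.6586, 0.3066, 0.1515]
orientation: [-0.533, 3.094, 0.001]
contact_force: [1.7, 0.6, -2.4]
grip_width: 0.0229
```

Call:
jog_arm:
  plan:
    - [[-0.22,-0.08,0.9],0]
    - [[-0.22,-0.08,0.9],0]
    - [[0,0,0],0]

```text
clock: 16.8
tcp_pos: [0.6538, 0.3048, 0.1695]
orientation: [-0.533, 3.095, 0.001]
contact_force: [1.8, 0.4, -3.7]
grip_width: 0.0228
```

It is pivoting with about 2 N. Continue to 40° and slightly beyond.

Call:
jog_arm:
  plan:
    - [[-0.37,-0.13,0.83],0]
    - [[-0.37,-0.13,0.83],0]
    - [[-0.33,-0.12,0.5],0]
    - [[-0.33,-0.12,0.5],0]
    - [[-0.33,-0.12,0.5],0]
    - [[0,0,0],0]

```text
clock: 17.4
tcp_pos: [0.6361, 0.2984, 0.2003]
orientation: [-0.533, 3.096, 0.0]
contact_force: [1.5, -0.2, -4.8]
grip_width: 0.0231
```

Run:
```python
from h import *
o=get_obs();print(o["clock"],o["tcp_pos"],o["contact_force"],o["moment"])
c,im=snap("wrist","w7"); 
cv=np.zeros((400,400,3),np.uint8); cv[:,:400]=im[0:400,120:520]; cv2.imwrite("pics/c7.png",cv); print(c)
```

```text
17.4 [0.6361 0.2984 0.2003] [ 1.5153 -0.2364 -4.7621] [ 0.2039 -0.4674 -0.008 ]
{'intrinsics': array([[279.568 ,   0.    , 320.345 ],
       [  0.    , 279.568 , 195.3463],
       [  0.    ,   0.    ,   1.    ]]), 'xyz': array([0.564 , 0.2731, 0.2709]), 'orientation': array([1.698 , 2.4084, 0.3638])}
```

View pics/c7.png

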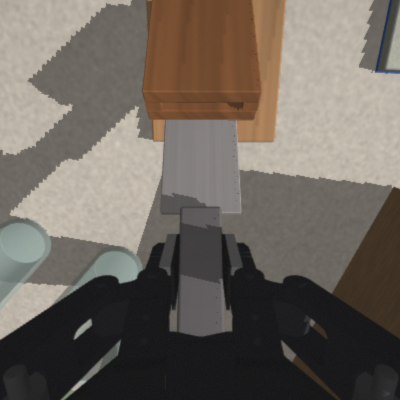

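The blade is hooked under the lip and tilted: shoulder edge at row 212, handle end's top edge at row 207. Solve the tilt from those rays.

```bash
cat >> h.py <<'E'
def tilt(c,o,v,fwd,up,pz=.069,u=320):
    # angle (deg) blade-down such that point (fwd,up from pivot) in tool xz-plane is seen at row v
    M=R.from_rotvec(o["orientation"]); P0=M.inv().apply(np.array(c["xyz"])-o["tcp_pos"]); D=M.inv().apply(ray(c,(u,v)))
    best=[]
    for a in np.arange(0,70,.1):
        r=np.radians(a); x=fwd*np.cos(r)+up*np.sin(r); z=pz+fwd*np.sin(r)-up*np.cos(r)
        s=(z-P0[2])/D[2]; best.append((abs(P0[0]+s*D[0]-x),a))
    return min(best)
E
python3 - <<'E'
from h import *
c=get_calibration("wrist"); o=get_obs()
for pz in [.067,.069,.071]:
    up=.0764-pz
    print(pz,tilt(c,o,212.5,.035,.005-up,pz),tilt(c,o,207,.035,.016-up,pz))
M=R.from_rotvec(o["orientation"]); L=M.inv().apply(plane(c,(280,119),.0695)-o["tcp_pos"]);print("lip tool",L)
# distance-based: blade width
for v,a,b in [(212,283,361),(120,287,358.5)]: print(v,279.6*50/(b-a))
E
```

```text
0.067 (np.float64(2.2269052612371165e-05), np.float64(63.1)) (np.float64(0.00156616384366242), np.float64(69.9))
0.069 (np.float64(1.6893886010557052e-05), np.float64(67.5)) (np.float64(0.003910523960672992), np.float64(69.9))
0.071 (np.float64(0.0011537361058333844), np.float64(69.9)) (np.float64(0.005129183523960898), np.float64(0.0))
lip tool [ 0.0697 -0.0278  0.1304]
212 179.23076923076925
120 195.52447552447555
```

Row alone is ill-conditioned here. The ray to the lip gives about 39.9° if the blade is flush under it. I'll check with blade-width perspective at subpixel level.

```bash
cat >> h.py <<'E'
def strip(c,o,im,v0,v1,lu,ru,half=8):
    g=cv2.GaussianBlur(cv2.cvtColor(im,cv2.COLOR_BGR2GRAY),(3,3),0).astype(float); L=[];Rr=[]
    gx=np.abs(np.gradient(g,axis=1))
    for v in range(v0,v1):
        for u0,out in ((lu,L),(ru,Rr)):
            u=int(round(np.interp(v,[v0,v1],u0))); s=gx[v,u-half:u+half+1]; k=int(s.argmax())
            if 0<k<2*half and s[k]>6:
                d=(s[k-1]-s[k+1])/(2*(s[k-1]-2*s[k]+s[k+1])+1e-9); out.append((v,u-half+k+d))
    def fit(p):
        p=np.array(p)
        for _ in range(4):
            q=np.polyfit(p[:,0],p[:,1],1); r=p[:,1]-np.polyval(q,p[:,0]); p=p[np.abs(r)<max(.5,1.5*r.std())]
        return q,len(p),r.std()
    a,b=fit(L),fit(Rr); M=R.from_rotvec(o["orientation"]); Ps=[]
    for v in (v0,v1):
        l,r=np.polyval(a[0],v),np.polyval(b[0],v); Z=c["intrinsics"][0,0]*.05/(r-l)
        Ps.append(M.inv().apply(np.array(c["xyz"])+Z*ray(c,((l+r)/2,v))-o["tcp_pos"]))
    d=Ps[1]-Ps[0]; return a,b,Ps,np.degrees(np.arctan2(-d[2],-d[0]) if d[0]<0 else np.arctan2(d[2],d[0]))
E
python3 - <<'E'
from h import *
c=get_calibration("wrist"); o=get_obs(); im=cv2.imread("pics/w7.png")
print(*strip(c,o,im,126,208,(287,283),(358,361)),sep="\n")
E
```

```text
(array([ -0.0469, 289.3626]), 57, np.float64(0.19039921360488668))
(array([  0.0884, 343.5189]), 57, np.float64(0.24058268601338342))
[array([ 0.065 , -0.0007,  0.1313]), array([0.0189, 0.0005, 0.0894])]
42.31172213204086
```

Two estimates agree on 40–42°, and the TCP position itself matches a flush 40° pose (normal offset −11.1 mm against −11.35 mm expected). Firm the grip, slide out along the slope and rise to the slot axis.

Call:
jog_arm:
  plan:
    - [[0,0,0],0]
    - [[0,0,0],0]
    - [[0.52,0.18,0.4],0]
    - [[0.52,0.18,0.4],0]
    - [[0.5,0.18,0.41],0]
    - [[0.5,0.18,0.41],0]
    - [[-0.5,-0.18,0.67],0]
    - [[-0.56,-0.2,0.67],0]
    - [[0,0,0],0]
    - [[0,0,0],0]
  grip_force: 45

```text
clock: 18.45
tcp_pos: [0.6459, 0.3019, 0.2296]
orientation: [-0.534, 3.096, 0.0]
contact_force: [-0.2, -0.4, -1.1]
grip_width: 0.0224
```

Run:
```python
from h import *
o=get_obs();print(o["clock"],o["tcp_pos"],o["contact_force"],o["moment"])
M=np.array([.5622,.2722]); ex=np.array([.9426,.3338]); t=np.array(o["tcp_pos"]); x=(t[:2]-M)@ex; z=t[2]-.149
print("k",x*.766+z*.643,"n",-x*.643+z*.766)
c,im=snap("wrist","w8"); cv2.imwrite("pics/c8.png",crop(im,170,0,470,260,2))
```

```text
18.45 [0.6459 0.3019 0.2296] [-0.2196 -0.3851 -1.0895] [ 0.0542  0.0195 -0.0467]
k 0.119889975149034 n 0.004635839910608779
```

View pics/c8.png

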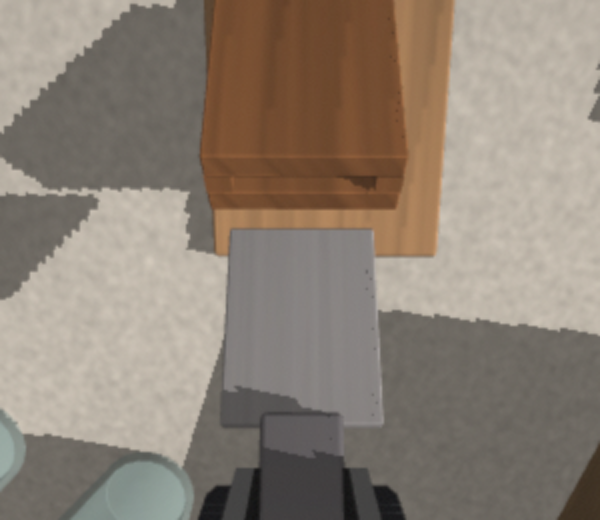

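The blade is tilted and lined up in front of the slot. In crop pixels the slot spans 231–377 at row 184, and the blade tip spans 231–373 at row 229. I'll measure lateral offset and tilt at subpixel level.

Run:
```python
from h import *
c=get_calibration("wrist"); o=get_obs(); im=cv2.imread("pics/w8.png"); M=R.from_rotvec(o["orientation"]); t=np.array(o["tcp_pos"])
a=strip(c,o,im,118,205,(285,281.5),(356.5,360.5)); print(a[0],a[1],a[2],a[3])
tf=lambda p,z:M.inv().apply(plane(c,p,z)-t)
g=cv2.GaussianBlur(im,(3,1),0).astype(float).sum(2)
def edge(v,u,h=7):
    s=np.abs(np.gradient(g[v]))[u-h:u+h+1]; k=np.arange(u-h,u+h+1); s=np.where(s>.5*s.max(),s,0); return (s*k).sum()/s.sum()
for n,v,ul,ur,z in [("upper face",83,272,372,.087),("upper face",86,272,372,.084),("slot",92,285,358,.079),("slot",93,285,358,.079),("lower face",98,275,369,.073),("lower face",100,275,369,.072)]:
    l,r=edge(v,ul),edge(v,ur); A,B=tf((l,v),z),tf((r,v),z); print(n,v,round(l,2),round(r,2),"centre y",(A[1]+B[1])/2,"w",B[1]-A[1],"x",A[0])
for v in (118,125,140): print("blade",v,edge(v,285),edge(v,357))
```

```text
(array([ -0.0558, 290.5376]), 46, np.float64(0.2392145280168322)) (array([  0.0738, 346.7391]), 64, np.float64(0.27958321642866313)) [array([ 0.0704, -0.0002,  0.1321]), array([0.021 , 0.0004, 0.089 ])] 41.12491020532477
upper face 83 270.03 372.01 centre y 0.0006494559769260472 w 0.07231023031408351 x 0.09400982169448015
upper face 86 270.51 371.8 centre y 0.0007573825001853697 w 0.07305028522059853 x 0.09224351907788775
slot 92 284.59 357.5 centre y 0.0006966246942826954 w 0.054113829285491216 x 0.08846506771722736
slot 93 284.96 354.94 centre y -0.00011607496610555393 w 0.051994142354292686 x 0.08776746940467388
lower face 98 272.98 368.53 centre y 0.000496923952814473 w 0.07328726214218151 x 0.08445659829596068
lower face 100 273.46 368.08 centre y 0.0005122217420438467 w 0.07303213296056357 x 0.08303351554416315
blade 118 282.0134529147982 356.0890410958904
blade 125 279.78125 356.8805970149254
blade 140 282.88524590163934 356.9867841409692
```

Run:
```python
from h import *
c=get_calibration("wrist"); o=get_obs(); im=cv2.imread("pics/w8.png")
g=im.astype(float).sum(2)[:,300:340].mean(1); d=np.abs(np.gradient(g)); v=108+(d[108:122]*np.arange(14)).sum()/d[108:122].sum(); print(d[108:122].round(),v)
for vv in (113.5,114.5,115.5): print(vv,[tilt(c,o,vv,.105,.005-(.0764-pz),pz)[1] for pz in (.067,.069,.071)])
```

```text
[ 0.  0.  0.  1.  7. 25.  4. 26.  3.  0.  0.  0.  0.  0.] 113.88803450862716
113.5 [np.float64(43.400000000000006), np.float64(44.5), np.float64(45.6)]
114.5 [np.float64(43.900000000000006), np.float64(45.0), np.float64(46.1)]
115.5 [np.float64(44.5), np.float64(45.5), np.float64(46.7)]
```

The tilt estimates range from 40° to 44°, so tip height is uncertain by about 2 mm. Advance to about 3 mm before the mouth, correct laterally, and compare tip and slot in one image.

Call:
jog_arm:
  plan:
    - [[-0.3,-0.06,-0.25],0]
    - [[-0.3,-0.09,-0.26],0]
    - [[-0.29,-0.09,-0.26],0]
    - [[0,0,0],0]
    - [[0,0,0],0]
  grip_force: 40

```text
clock: 19.0
tcp_pos: [0.6372, 0.2995, 0.2212]
orientation: [0.533, -3.096, 0.0]
contact_force: [-0.3, -0.1, -1.7]
grip_width: 0.0225
```

Run:
```python
from h import *
o=get_obs();print(o["clock"],o["tcp_pos"],o["contact_force"],o["moment"])
M0=np.array([.5622,.2722]); ex=np.array([.9426,.3338]); t=np.array(o["tcp_pos"]); x=(t[:2]-M0)@ex; z=t[2]-.149
print("k",x*.766+z*.643,"n",-x*.643+z*.766)
c,im=snap("wrist","w9"); M=R.from_rotvec(o["orientation"])
print("center cols rows",[(v,im[v,300:340].mean(0).round().astype(int).tolist()) for v in range(70,118)])
# expected rows of mouth face points (stand y=0): n offsets along the mouth face
mo=lambda k,n:np.r_[M0+ex*(k*.766-n*.643)/1e3,.080+(k*.643+n*.766)/1e3]
for n in (13.75,3.75,-3.75,-13.75): print(n,proj(c,mo(0,n)))
for k in (0,2,4): print("tip top if centred, gap",k,proj(c,mo(k,2.5)))
```

```text
19.0 [0.6372 0.2995 0.2212] [-0.2547 -0.0644 -1.6515] [ 0.0076 -0.0162 -0.0251]
k 0.10759701196210816 n 0.004003146164044423
center cols rows [(70, [48, 75, 113]), (71, [48, 75, 114]), (72, [48, 75, 114]), (73, [48, 75, 113]), (74, [48, 75, 114]), (75, [48, 75, 114]), (76, [48, 75, 114]), (77, [48, 75, 114]), (78, [48, 75, 114]), (79, [48, 75, 114]), (80, [48, 75, 114]), (81, [48, 76, 114]), (82, [48, 75, 114]), (83, [48, 76, 114]), (84, [48, 76, 114]), (85, [48, 76, 114]), (86, [48, 76, 114]), (87, [48, 75, 114]), (88, [48, 75, 114]), (89, [48, 76, 115]), (90, [50, 79, 120]), (91, [53, 83, 127]), (92, [47, 73, 111]), (93, [46, 71, 107]), (94, [46, 71, 106]), (95, [45, 70, 106]), (96, [46, 70, 106]), (97, [45, 70, 105]), (98, [45, 70, 105]), (99, [45, 70, 106]), (100, [46, 71, 108]), (101, [44, 69, 103]), (102, [48, 75, 113]), (103, [49, 76, 115]), (104, [49, 76, 115]), (105, [49, 76, 115]), (106, [49, 76, 115]), (107, [49, 78, 117]), (108, [51, 81, 123]), (109, [49, 77, 116]), (110, [42, 65, 97]), (111, [37, 56, 84]), (112, [35, 52, 77]), (113, [43, 56, 77]), (114, [78, 83, 93]), (115, [122, 123, 128]), (116, [126, 128, 132]), (117, [126, 128, 132])]
13.75 [319.195   90.0415]
3.75 [319.2314 100.4283]
-3.75 [319.2566 107.6054]
-13.75 [319.2877 116.4541]
tip top if centred, gap 0 [319.2357 101.6591]
tip top if centred, gap 2 [319.226  103.8893]
tip top if centred, gap 4 [319.2162 106.137 ]
```

```bash
cat > solve.py <<'E'
from h import *
from scipy.optimize import fsolve
def solve(c,o,vt,vs,pz=.069):
    M=R.from_rotvec(o["orientation"]); P0=M.inv().apply(np.array(c["xyz"])-o["tcp_pos"])
    D=[M.inv().apply(ray(c,(320,v))) for v in (vt,vs)]; up=.005-(.0764-pz)
    def f(q):
        a,s=q; out=[]
        for d,fw in zip(D,(.105,.035)):
            F=fw-s; x=F*np.cos(a)+up*np.sin(a); z=pz+F*np.sin(a)-up*np.cos(a)
            out.append((P0[0]+(z-P0[2])/d[2]*d[0]-x)*1e3)
        return out
    q=fsolve(f,[.72,0.]); return np.degrees(q[0]),q[1]*1e3
if __name__=="__main__":
    c=get_calibration("wrist"); o=get_obs(); im=cv2.imread("pics/w9.png")
    print([(v,im[v,288:296].mean().round(),im[v,350:356].mean().round()) for v in range(204,220)])
    print([(v,im[v,312:328].mean().round()) for v in range(200,214)])
    for vt,vs in [(114,212.5),(114,213.5),(113.5,212.5),(114,211.5)]: print(vt,vs,solve(c,o,vt,vs),solve(c,o,vt,vs,.066))
E
python3 solve.py
```

```text
[(204, np.float64(84.0), np.float64(131.0)), (205, np.float64(84.0), np.float64(131.0)), (206, np.float64(85.0), np.float64(131.0)), (207, np.float64(84.0), np.float64(131.0)), (208, np.float64(84.0), np.float64(131.0)), (209, np.float64(85.0), np.float64(131.0)), (210, np.float64(84.0), np.float64(133.0)), (211, np.float64(82.0), np.float64(137.0)), (212, np.float64(75.0), np.float64(128.0)), (213, np.float64(76.0), np.float64(114.0)), (214, np.float64(94.0), np.float64(106.0)), (215, np.float64(103.0), np.float64(104.0)), (216, np.float64(105.0), np.float64(104.0)), (217, np.float64(106.0), np.float64(104.0)), (218, np.float64(107.0), np.float64(105.0)), (219, np.float64(107.0), np.float64(105.0))]
[(200, np.float64(107.0)), (201, np.float64(106.0)), (202, np.float64(103.0)), (203, np.float64(100.0)), (204, np.float64(94.0)), (205, np.float64(84.0)), (206, np.float64(71.0)), (207, np.float64(75.0)), (208, np.float64(89.0)), (209, np.float64(93.0)), (210, np.float64(93.0)), (211, np.float64(93.0)), (212, np.float64(93.0)), (213, np.float64(93.0))]
114 212.5 (np.float64(37.36771740475049), np.float64(11.122971183263358)) (np.float64(37.121708719813356), np.float64(9.1737674019928))
114 213.5 (np.float64(36.790790608551724), np.float64(11.834794175157844)) (np.float64(36.54688383162929), np.float64(9.920987580226576))
113.5 212.5 (np.float64(36.992026665577434), np.float64(11.185036072242985)) (np.float64(36.74877413507097), np.float64(9.25786323906156))
114 211.5 (np.float64(37.935695814281885), np.float64(10.402588882787235)) (np.float64(37.687673939415475), np.float64(8.418172095743392))
```

Solving the tip, shoulder and handle-edge rays together shows the tool slid about 10 mm back through the grip while pivoting, with tilt about 37–40°. The handle edge at row 205.5 agrees. The grasp is still usable. The tip is about 13 mm from the mouth, so I'll advance 10 mm and re-measure.

Call:
jog_arm:
  plan:
    - [[-0.24,-0.09,-0.21],0]
    - [[-0.24,-0.08,-0.21],0]
    - [[-0.24,-0.09,-0.22],0]
    - [[0,0,0],0]
    - [[0,0,0],0]

```text
clock: 19.55
tcp_pos: [0.6301, 0.2969, 0.2149]
orientation: [0.533, -3.096, 0.0]
contact_force: [0.6, -0.4, -0.9]
grip_width: 0.0222
```

```bash
cat > look.py <<'E'
import sys
from solve import *
o=get_obs();print(o["clock"],o["tcp_pos"],o["contact_force"],o["moment"])
M0=np.array([.5622,.2722]); ex=np.array([.9426,.3338]); t=np.array(o["tcp_pos"]); x=(t[:2]-M0)@ex; z=t[2]-.149
k,n=x*.766+z*.643,-x*.643+z*.766; print("k,n",k,n)
c,im=snap("wrist",sys.argv[1])
g=im[:,300:340].mean(1).sum(1); d=np.gradient(g); print("rows",[(v,int(g[v])) for v in range(84,124)])
h=im[:,350:356].mean(1).sum(1); print("sh",[(v,int(h[v])) for v in range(208,218)])
mo=lambda k,n:np.r_[M0+ex*(k*.766-n*.643)/1e3,.080+(k*.643+n*.766)/1e3]
print("face rows",[(q,proj(c,mo(0,q))[1].round(1)) for q in (13.75,3.75,-3.75,-13.75)])
def grid():
    for gap in (0,2,4): print("gap",gap,[(q,proj(c,mo(gap,q+2.5))[1].round(1)) for q in (-3,-2,-1,0,1,2,3,4)])
grid()
E
python3 look.py w10
```

```text
19.55 [0.6301 0.2969 0.2149] [ 0.6199 -0.4186 -0.8787] [-0.0521  0.0415 -0.0124]
k,n 0.09771885619334822 0.004077150067938351
rows [(84, 235), (85, 236), (86, 236), (87, 236), (88, 236), (89, 236), (90, 236), (91, 236), (92, 236), (93, 236), (94, 236), (95, 236), (96, 236), (97, 237), (98, 237), (99, 237), (100, 237), (101, 241), (102, 253), (103, 252), (104, 225), (105, 221), (106, 221), (107, 220), (108, 220), (109, 219), (110, 218), (111, 210), (112, 180), (113, 180), (114, 254), (115, 371), (116, 382), (117, 383), (118, 383), (119, 383), (120, 383), (121, 383), (122, 384), (123, 384)]
sh [(208, 391), (209, 391), (210, 395), (211, 407), (212, 380), (213, 339), (214, 310), (215, 304), (216, 307), (217, 309)]
face rows [(13.75, np.float64(101.7)), (3.75, np.float64(111.7)), (-3.75, np.float64(118.6)), (-13.75, np.float64(127.2))]
gap 0 [(-3, np.float64(115.7)), (-2, np.float64(114.8)), (-1, np.float64(113.8)), (0, np.float64(112.9)), (1, np.float64(112.0)), (2, np.float64(111.0)), (3, np.float64(110.0)), (4, np.float64(109.1))]
gap 2 [(-3, np.float64(118.0)), (-2, np.float64(117.1)), (-1, np.float64(116.2)), (0, np.float64(115.2)), (1, np.float64(114.3)), (2, np.float64(113.3)), (3, np.float64(112.4)), (4, np.float64(111.4))]
gap 4 [(-3, np.float64(120.3)), (-2, np.float64(119.4)), (-1, np.float64(118.5)), (0, np.float64(117.6)), (1, np.float64(116.6)), (2, np.float64(115.7)), (3, np.float64(114.7)), (4, np.float64(113.8))]
```

Call:
jog_arm:
  plan:
    - [[-0.11,-0.04,-0.1],0]
    - [[-0.11,-0.04,-0.09],0]
    - [[0,0,0],0]
    - [[0,0,0],0]

```text
clock: 20.0
tcp_pos: [0.6279, 0.2961, 0.2131]
orientation: [0.533, -3.096, 0.0]
contact_force: [0.5, -0.3, -2.1]
grip_width: 0.0226
```

```bash
python3 look.py w11
```

```text
20.0 [0.6279 0.2961 0.2131] [ 0.4755 -0.2599 -2.0539] [-0.0285  0.0148  0.0446]
k,n 0.09477168861810684 0.004109486446872049
rows [(84, 235), (85, 235), (86, 235), (87, 235), (88, 236), (89, 235), (90, 235), (91, 235), (92, 235), (93, 235), (94, 236), (95, 236), (96, 235), (97, 235), (98, 236), (99, 236), (100, 236), (101, 236), (102, 235), (103, 236), (104, 236), (105, 244), (106, 260), (107, 235), (108, 223), (109, 221), (110, 220), (111, 220), (112, 219), (113, 219), (114, 227), (115, 281), (116, 373), (117, 382), (118, 382), (119, 383), (120, 383), (121, 383), (122, 383), (123, 383)]
sh [(208, 390), (209, 391), (210, 394), (211, 407), (212, 380), (213, 339), (214, 313), (215, 308), (216, 305), (217, 304)]
face rows [(13.75, np.float64(105.3)), (3.75, np.float64(115.2)), (-3.75, np.float64(122.0)), (-13.75, np.float64(130.4))]
gap 0 [(-3, np.float64(119.1)), (-2, np.float64(118.2)), (-1, np.float64(117.3)), (0, np.float64(116.4)), (1, np.float64(115.4)), (2, np.float64(114.5)), (3, np.float64(113.5)), (4, np.float64(112.5))]
gap 2 [(-3, np.float64(121.4)), (-2, np.float64(120.5)), (-1, np.float64(119.6)), (0, np.float64(118.7)), (1, np.float64(117.8)), (2, np.float64(116.8)), (3, np.float64(115.9)), (4, np.float64(114.9))]
gap 4 [(-3, np.float64(123.8)), (-2, np.float64(122.9)), (-1, np.float64(122.0)), (0, np.float64(121.1)), (1, np.float64(120.1)), (2, np.float64(119.2)), (3, np.float64(118.3)), (4, np.float64(117.3))]
```

The tip's row moved by 1 px while the shoulder row held still, and there is no force. So the lip now hides the tip, which has just entered the slot. Advance gently along the slot.

Call:
jog_arm:
  plan:
    - [[-0.14,-0.05,-0.13],0]
    - [[-0.14,-0.05,-0.13],0]
    - [[-0.14,-0.05,-0.13],0]
    - [[0,0,0],0]

```text
clock: 20.45
tcp_pos: [0.6233, 0.2945, 0.2089]
orientation: [0.533, -3.095, 0.0]
contact_force: [-0.1, 0.3, -0.5]
grip_width: 0.0225
```

```bash
python3 look.py w12 | grep -v gap
```

```text
20.45 [0.6233 0.2945 0.2089] [-0.0867  0.335  -0.5127] [-0.0559  0.0092  0.0362]
k,n 0.08836709410436414 0.0040198990727523115
rows [(84, 232), (85, 232), (86, 232), (87, 233), (88, 234), (89, 235), (90, 235), (91, 235), (92, 235), (93, 235), (94, 235), (95, 235), (96, 235), (97, 235), (98, 235), (99, 235), (100, 235), (101, 235), (102, 236), (103, 236), (104, 236), (105, 236), (106, 236), (107, 236), (108, 236), (109, 236), (110, 236), (111, 236), (112, 237), (113, 245), (114, 261), (115, 232), (116, 222), (117, 220), (118, 220), (119, 219), (120, 219), (121, 219), (122, 230), (123, 288)]
sh [(208, 387), (209, 389), (210, 394), (211, 406), (212, 380), (213, 338), (214, 313), (215, 310), (216, 315), (217, 317)]
face rows [(13.75, np.float64(113.1)), (3.75, np.float64(122.8)), (-3.75, np.float64(129.5)), (-13.75, np.float64(137.7))]
```

The visible boundary follows the lip, so the blade is about 8 mm inside with no force. Continue.

Call:
jog_arm:
  plan:
    - [[-0.29,-0.1,-0.26],0]
    - [[-0.29,-0.1,-0.25],0]
    - [[-0.29,-0.1,-0.26],0]
    - [[0,0,0],0]
  grip_force: 50

```text
clock: 20.9
tcp_pos: [0.6143, 0.2914, 0.2009]
orientation: [0.533, -3.095, 0.001]
contact_force: [-0.8, -0.6, -1.1]
grip_width: 0.0221
```

Call:
jog_arm:
  plan:
    - [[-0.29,-0.1,-0.26],0]
    - [[-0.29,-0.1,-0.25],0]
    - [[-0.29,-0.11,-0.26],0]
    - [[0,0,0],0]

```text
clock: 21.3
tcp_pos: [0.6056, 0.2883, 0.1932]
orientation: [0.533, -3.095, 0.001]
contact_force: [-0.2, -0.3, -2.0]
grip_width: 0.0225
```

Call:
jog_arm:
  plan:
    - [[-0.22,-0.08,-0.19],0]
    - [[-0.22,-0.07,-0.2],0]
    - [[0,0,0],0]

```text
clock: 21.6
tcp_pos: [0.6018, 0.287, 0.1898]
orientation: [-0.533, 3.096, -0.0]
contact_force: [0.9, 0.3, -1.1]
grip_width: 0.0226
```

Call:
jog_arm:
  plan:
    - [[-0.22,-0.08,-0.19],0]
    - [[-0.22,-0.08,-0.19],0]
    - [[0,0,0],0]

```text
clock: 21.9
tcp_pos: [0.5984, 0.2857, 0.187]
orientation: [-0.533, 3.093, 0.001]
contact_force: [3.6, 0.9, 2.2]
grip_width: 0.0225
```

Call:
jog_arm:
  plan:
    - [[-0.22,-0.08,-0.19],0]
    - [[-0.22,-0.07,-0.2],0]
    - [[0,0,0],0]

```text
clock: 22.2
tcp_pos: [0.5949, 0.2845, 0.1842]
orientation: [-0.532, 3.091, 0.002]
contact_force: [4.1, 1.2, 8.0]
grip_width: 0.0228
```

The plate was met at about 45 mm with about 5 N axial, and a small normal force has built up. Bias slightly up and continue in small steps.

Call:
jog_arm:
  plan:
    - [[-0.25,-0.09,-0.14],0]
    - [[-0.22,-0.08,-0.19],0]
    - [[0,0,0],0]
  grip_force: 60

```text
clock: 22.5
tcp_pos: [0.5902, 0.2829, 0.1809]
orientation: [-0.532, 3.091, 0.003]
contact_force: [4.1, 1.5, 7.4]
grip_width: 0.022
```

Call:
jog_arm:
  plan:
    - [[-0.22,-0.08,-0.19],0]
    - [[-0.22,-0.07,-0.2],0]
    - [[0,0,0],0]

```text
clock: 22.8
tcp_pos: [0.5883, 0.2822, 0.1796]
orientation: [-0.53, 3.085, 0.005]
contact_force: [5.7, 0.6, 15.1]
grip_width: 0.0224
```

Run:
```python
from solve import *
o=get_obs();print(o["clock"],o["tcp_pos"],o["contact_force"],o["moment"])
c,im=snap("wrist","w13"); t=np.array(o["tcp_pos"])
M0=np.array([.5622,.2722]); ex=np.array([.9426,.3338]); x=(t[:2]-M0)@ex; z=t[2]-.149
print("k,n",x*.766+z*.643,-x*.643+z*.766)
h=im[:,350:356].mean(1).sum(1); print("side",[(v,int(h[v])) for v in range(150,222)])
h=im[:,312:328].mean(1).sum(1); print("handle",[(v,int(h[v])) for v in range(190,216)])
mo=lambda k,n:np.r_[M0+ex*(k*.766-n*.643)/1e3,.080+(k*.643+n*.766)/1e3]
print("face rows",[(q,proj(c,mo(0,q))[1].round(1)) for q in (13.75,3.75,-3.75,-13.75)])
print("shoulder gap rows",[(q,proj(c,mo(q,2.5))[1].round(1)) for q in (0,5,10,15,20)])
```

```text
22.8 [0.5883 0.2822 0.1796] [ 5.7164  0.5775 15.1441] [ 0.2727 -1.3708  0.0092]
k,n 0.04105944379535577 0.0054317608798848845
side [(150, 247), (151, 246), (152, 247), (153, 248), (154, 247), (155, 248), (156, 248), (157, 249), (158, 248), (159, 250), (160, 249), (161, 249), (162, 250), (163, 250), (164, 250), (165, 250), (166, 250), (167, 250), (168, 249), (169, 250), (170, 250), (171, 250), (172, 252), (173, 250), (174, 250), (175, 250), (176, 251), (177, 253), (178, 263), (179, 278), (180, 248), (181, 240), (182, 239), (183, 237), (184, 235), (185, 266), (186, 346), (187, 380), (188, 382), (189, 383), (190, 382), (191, 381), (192, 381), (193, 379), (194, 381), (195, 381), (196, 381), (197, 382), (198, 382), (199, 383), (200, 382), (201, 381), (202, 381), (203, 382), (204, 382), (205, 382), (206, 383), (207, 382), (208, 382), (209, 381), (210, 384), (211, 399), (212, 375), (213, 375), (214, 472), (215, 515), (216, 516), (217, 513), (218, 511), (219, 510), (220, 510), (221, 480)]
handle [(190, 380), (191, 380), (192, 381), (193, 381), (194, 380), (195, 380), (196, 378), (197, 370), (198, 353), (199, 348), (200, 342), (201, 337), (202, 319), (203, 283), (204, 254), (205, 240), (206, 203), (207, 211), (208, 255), (209, 268), (210, 269), (211, 269), (212, 270), (213, 271), (214, 270), (215, 271)]
face rows [(13.75, np.float64(178.0)), (3.75, np.float64(185.0)), (-3.75, np.float64(189.8)), (-13.75, np.float64(195.6))]
shoulder gap rows [(0, np.float64(185.8)), (5, np.float64(193.2)), (10, np.float64(200.8)), (15, np.float64(208.6)), (20, np.float64(216.5))]
```

The shoulder is about 17 mm from the mouth. The moment shows the blade sitting slightly too shallow and being wrenched by the slot. Relax the grip so it can align, and ease up normal to the slot.

Call:
jog_arm:
  plan:
    - [[0,0,0],0]
    - [[-0.03,-0.01,0.04],0]
    - [[-0.03,-0.01,0.04],0]
    - [[0,0,0],0]
    - [[0,0,0],0]
  grip_force: 20

```text
clock: 23.35
tcp_pos: [0.5841, 0.2808, 0.1761]
orientation: [-0.533, 3.094, 0.001]
contact_force: [4.8, 1.1, 4.3]
grip_width: 0.0223
```

```bash
cat > st.py <<'E'
from h import *
o=get_obs(); t=np.array(o["tcp_pos"]); M0=np.array([.5622,.2722]); ex=np.array([.9426,.3338]); ey=np.array([-.3338,.9426]); x=(t[:2]-M0)@ex; z=t[2]-.149
f=np.array(o["contact_force"])+[0,0,1.2]; fx=f[:2]@ex; m=np.array(o["moment"])
print("t",o["clock"],"k,n mm",(x*.766+z*.643)*1e3,(-x*.643+z*.766)*1e3,"Fs,Fn,Fy",fx*.766+f[2]*.643,-fx*.643+f[2]*.766,f[:2]@ey,"My",m[:2]@ey)
c=get_calibration("wrist"); im=grab_frame("wrist"); s=lambda a,b:im[:,a:b].mean(1).sum(1)
h=s(350,356); d=np.abs(np.gradient(h)); print("lip row",168+d[168:205].argmax(),"shoulder",[(v,int(h[v])) for v in range(205,218)])
mo=lambda k,n:np.r_[M0+ex*(k*.766-n*.643)/1e3,.080+(k*.643+n*.766)/1e3]
print("gap->row",[(q,proj(c,mo(q,2.5))[1].round(1)) for q in (0,2,4,6,10,15,20)])
E
python3 st.py
```

```text
t 23.35 k,n mm 35.428081060471214 5.711223519710196 Fs,Fn,Fy 7.271706520985131 1.0165748566116037 -0.5318240927195224 My -1.2738636845685471
lip row 196 shoulder [(205, 376), (206, 377), (207, 376), (208, 377), (209, 376), (210, 379), (211, 393), (212, 404), (213, 356), (214, 407), (215, 505), (216, 515), (217, 517)]
gap->row [(0, np.float64(195.7)), (2, np.float64(198.7)), (4, np.float64(201.8)), (6, np.float64(204.8)), (10, np.float64(211.0)), (15, np.float64(218.9)), (20, np.float64(227.0))]
```

Much better: Fs 7 N, Fn 1 N, and the gap is about 11 mm. Continue with the light grip.

Call:
jog_arm:
  plan:
    - [[-0.18,-0.06,-0.15],0]
    - [[-0.18,-0.06,-0.15],0]
    - [[0,0,0],0]
    - [[0,0,0],0]
  grip_force: 25

```text
clock: 23.8
tcp_pos: [0.5812, 0.2798, 0.1739]
orientation: [-0.533, 3.093, 0.001]
contact_force: [6.1, 1.1, 7.7]
grip_width: 0.0219
```

```bash
python3 st.py
```

```text
t 23.8 k,n mm 31.677955194113206 5.983763017828493 Fs,Fn,Fy 10.396416278678329 2.8328633583317853 -1.0070545448127894 My -1.3995420906287488
lip row 201 shoulder [(205, 376), (206, 376), (207, 374), (208, 374), (209, 376), (210, 377), (211, 391), (212, 404), (213, 356), (214, 405), (215, 503), (216, 513), (217, 514)]
gap->row [(0, np.float64(201.3)), (2, np.float64(204.4)), (4, np.float64(207.4)), (6, np.float64(210.5)), (10, np.float64(216.8)), (15, np.float64(224.9)), (20, np.float64(233.1))]
```

Call:
jog_arm:
  plan:
    - [[-0.17,-0.06,-0.12],0]
    - [[-0.15,-0.05,-0.12],0]
    - [[0,0,0],0]
    - [[0,0,0],0]

```text
clock: 24.25
tcp_pos: [0.5778, 0.2786, 0.1713]
orientation: [-0.533, 3.093, 0.001]
contact_force: [5.6, 1.1, 6.7]
grip_width: 0.0225
```

```bash
python3 st.py
```

```text
t 24.25 k,n mm 27.21228200333634 6.24426842099651 Fs,Fn,Fy 9.38881018845398 2.4053101109558592 -0.83184336008502 My -1.3662198438058477
lip row 204 shoulder [(205, 237), (206, 233), (207, 235), (208, 274), (209, 364), (210, 375), (211, 387), (212, 403), (213, 340), (214, 291), (215, 240), (216, 239), (217, 304)]
gap->row [(0, np.float64(208.4)), (2, np.float64(211.5)), (4, np.float64(214.6)), (6, np.float64(217.8)), (10, np.float64(224.2)), (15, np.float64(232.4)), (20, np.float64(240.8))]
```

About 2.7 mm remain. Final small pushes, watching for the stop.

Call:
jog_arm:
  plan:
    - [[-0.11,-0.04,-0.1],0]
    - [[-0.07,-0.03,-0.06],0]
    - [[0,0,0],0]
    - [[0,0,0],0]

```text
clock: 24.7
tcp_pos: [0.5773, 0.2784, 0.171]
orientation: [-0.532, 3.09, 0.003]
contact_force: [6.5, 2.4, 11.3]
grip_width: 0.0223
```

```bash
python3 st.py
```

```text
t 24.7 k,n mm 26.613698890043334 6.340131819790609 Fs,Fn,Fy 13.391369049665094 5.135470143784118 0.07921538086777541 My -1.6573390503264032
lip row 204 shoulder [(205, 239), (206, 234), (207, 233), (208, 249), (209, 313), (210, 370), (211, 389), (212, 402), (213, 337), (214, 289), (215, 240), (216, 237), (217, 280)]
gap->row [(0, np.float64(208.9)), (2, np.float64(212.0)), (4, np.float64(215.2)), (6, np.float64(218.3)), (10, np.float64(224.8)), (15, np.float64(233.0)), (20, np.float64(241.4))]
```

Run:
```python
from h import *
c,im=snap("wrist","w16"); s,si=snap("scene","s16")
cv=np.zeros((560,800,3),np.uint8); cv[:400,:480]=crop(im,240,150,400,283,3)[:400,:480]; cv[:320,480:]=crop(si,360,260,460,360,3.2)[:320,:320]; cv2.imwrite("pics/c16.png",cv)
```

```text
Traceback (most recent call last):
ValueError: could not broadcast input array from shape (399,480,3) into shape (400,480,3)
```

Run:
```python
from h import *
im=cv2.imread("pics/w16.png"); si=cv2.imread("pics/s16.png")
cv=np.zeros((560,800,3),np.uint8); cv[:399,:480]=crop(im,240,150,400,283,3); cv[:320,480:]=crop(si,360,260,460,360,3.2)[:320,:320]; cv2.imwrite("pics/c16.png",cv[:400])
```

```text
(no output)
```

View pics/c16.png

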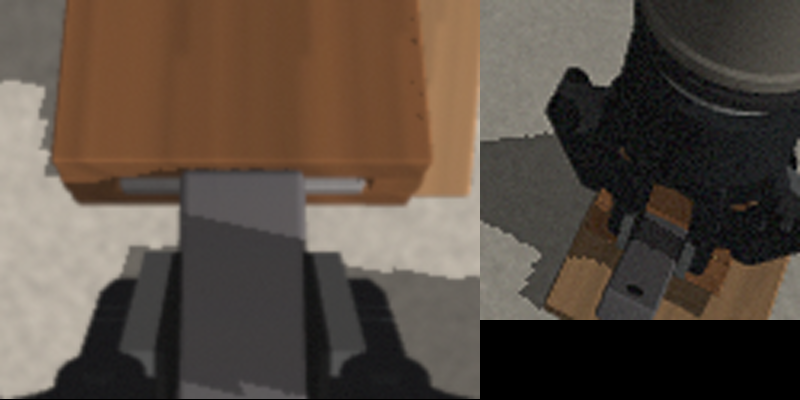

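The view shows the handle's front within about 1–2 mm of the mouth, with a thin blade sliver (rows 209–213) still visible and everything centred. Relax as before to relieve the normal load, then nudge.

Call:
jog_arm:
  plan:
    - [[-0.03,-0.01,0.05],0]
    - [[-0.03,-0.01,0.05],0]
    - [[0,0,0],0]
    - [[0,0,0],0]
  grip_force: 20

```text
clock: 25.25
tcp_pos: [0.577, 0.2783, 0.1712]
orientation: [-0.532, 3.089, 0.003]
contact_force: [10.0, 3.3, 4.4]
grip_width: 0.0223
```

```bash
python3 st.py
```

```text
t 25.25 k,n mm 26.507540439874607 6.7596514857957475 Fs,Fn,Fy 11.68644492130613 -2.472966969379514 -0.22171071433432452 My -2.400533768420426
lip row 204 shoulder [(205, 238), (206, 235), (207, 234), (208, 232), (209, 272), (210, 365), (211, 388), (212, 405), (213, 342), (214, 296), (215, 240), (216, 235), (217, 260)]
gap->row [(0, np.float64(209.2)), (2, np.float64(212.3)), (4, np.float64(215.4)), (6, np.float64(218.6)), (10, np.float64(225.1)), (15, np.float64(233.3)), (20, np.float64(241.7))]
```

Call:
jog_arm:
  plan:
    - [[-0.08,-0.03,-0.06],0]
    - [[-0.08,-0.03,-0.06],0]
    - [[0,0,0],0]
    - [[0,0,0],0]
  grip_force: 35

```text
clock: 25.7
tcp_pos: [0.5767, 0.2782, 0.1712]
orientation: [-0.531, 3.086, 0.004]
contact_force: [11.4, 3.4, 7.4]
grip_width: 0.022
```

```bash
python3 st.py
```

```text
t 25.7 k,n mm 26.278603070142616 6.898819807900022 Fs,Fn,Fy 14.591817722595774 -1.0553333947551229 -0.601372158310214 My -2.7555711521871373
lip row 204 shoulder [(205, 240), (206, 236), (207, 232), (208, 232), (209, 274), (210, 367), (211, 389), (212, 403), (213, 340), (214, 294), (215, 240), (216, 235), (217, 260)]
gap->row [(0, np.float64(209.2)), (2, np.float64(212.3)), (4, np.float64(215.5)), (6, np.float64(218.7)), (10, np.float64(225.1)), (15, np.float64(233.3)), (20, np.float64(241.8))]
```

Call:
jog_arm:
  plan:
    - [[-0.07,-0.02,-0.1],0]
    - [[-0.07,-0.03,-0.1],0]
    - [[0,0,0],0]
    - [[0,0,0],0]
  grip_force: 45

```text
clock: 26.15
tcp_pos: [0.5766, 0.2781, 0.1709]
orientation: [-0.53, 3.082, 0.006]
contact_force: [10.8, 2.1, 17.0]
grip_width: 0.0223
```

```bash
python3 st.py
```

```text
t 26.15 k,n mm 26.017620114606483 6.741984908318098 Fs,Fn,Fy 19.988206144288455 6.924032483418394 -1.5926868620771564 My -2.7561324927789075
lip row 204 shoulder [(205, 237), (206, 236), (207, 234), (208, 241), (209, 293), (210, 369), (211, 393), (212, 397), (213, 330), (214, 275), (215, 237), (216, 236), (217, 279)]
gap->row [(0, np.float64(209.1)), (2, np.float64(212.2)), (4, np.float64(215.4)), (6, np.float64(218.5)), (10, np.float64(225.0)), (15, np.float64(233.3)), (20, np.float64(241.7))]
```

No further travel as Fs rose from 14.6 to 20 N (0.26 mm), so the handle has met the block. Unload the arm without pulling out, then release.

Call:
jog_arm:
  plan:
    - [[0.12,0.04,0.13],0]
    - [[0.12,0.04,0.13],0]
    - [[0,0,0],0]
    - [[0,0,0],0]

```text
clock: 26.6
tcp_pos: [0.5769, 0.2783, 0.1711]
orientation: [-0.532, 3.088, 0.004]
contact_force: [10.5, 3.7, 6.4]
grip_width: 0.0218
```

```bash
python3 st.py | head -1
```

```text
t 26.6 k,n mm 26.39793614587676 6.679986733509337 Fs,Fn,Fy 13.44169182629626 -1.365445022872792 -0.007361988462839871 My -2.558621506630185
```

Call:
jog_arm:
  plan:
    - [[0.14,0.05,0.1],0]
    - [[0.14,0.05,0.1],0]
    - [[0,0,0],0]
    - [[0,0,0],0]

```text
clock: 27.05
tcp_pos: [0.5774, 0.2785, 0.1712]
orientation: [-0.533, 3.093, 0.001]
contact_force: [7.0, 1.9, 0.2]
grip_width: 0.0222
```

```bash
python3 st.py | head -1
```

```text
t 27.05 k,n mm 26.871538057084297 6.4597774271188975 Fs,Fn,Fy 6.44621117284257 -3.568876898967094 -0.5884559536656058 My -1.895358996577295
```

Call:
jog_arm:
  plan:
    - [[0.12,0.04,-0.02],0]
    - [[0,0,0],0]
    - [[0,0,0],0]

```text
clock: 27.4
tcp_pos: [0.5777, 0.2785, 0.1711]
orientation: [-0.533, 3.096, 0.0]
contact_force: [3.5, 1.0, 5.9]
grip_width: 0.0218
```

Call:
jog_arm:
  plan:
    - [[0,0,0],0]
    - [[0,0,0],0]
    - [[0,0,0],0]
    - [[0,0,0],0]
    - [[0,0,0],0]
  hand: 5.0

```text
clock: 27.9
tcp_pos: [0.5773, 0.2783, 0.1707]
orientation: [0.533, -3.095, 0.0]
contact_force: [0.3, -0.1, -0.3]
grip_width: 0.0501
```

```bash
python3 st.py
```

```text
t 27.9 k,n mm 26.377225018090943 6.184205917020484 Fs,Fn,Fy 0.7917280138833349 0.5304299451264344 -0.2493454023218239 My 0.06380148403108907
lip row 203 shoulder [(205, 270), (206, 241), (207, 237), (208, 234), (209, 234), (210, 274), (211, 366), (212, 386), (213, 407), (214, 359), (215, 317), (216, 247), (217, 236)]
gap->row [(0, np.float64(210.2)), (2, np.float64(213.3)), (4, np.float64(216.5)), (6, np.float64(219.6)), (10, np.float64(226.1)), (15, np.float64(234.3)), (20, np.float64(242.7))]
```

Released, and the lip-to-shoulder distance is unchanged. Retract straight up and away, then check numerically, since the picture views are used up.

Call:
jog_arm:
  plan:
    - [[0,0,0.5],0]
    - [[0,0,1],0]
    - [[0,0,2],0]
    - [[0,0,3],0]
    - [[0,0,4],0]
    - [[0,0,3],0]
    - [[-1,-4,0],0]
    - [[-1,-4,0],0]
    - [[-1,-4,0],0]
    - [[-1,-4,0],0]
    - [[0,-4,0],0]
    - [[0,0,0],0]

```text
clock: 29.15
tcp_pos: [0.5375, 0.0716, 0.3074]
orientation: [-0.519, 3.097, -0.004]
contact_force: [0.3, -0.3, 0.0]
grip_width: 0.0499
```

Run:
```python
from h import *
o=get_obs();print(o["clock"],o["tcp_pos"],o["contact_force"])
T,top=snap("top","t9"); S,sc=snap("scene","s9")
# white caps near carton
def caps(im):
    m=((im.min(2)>175)&(im.max(2).astype(int)-im.min(2)<18)).astype(np.uint8); m[:, :385]=0; m[:,455:]=0; m[:165]=0; m[238:]=0
    n,_,st,ce=cv2.connectedComponentsWithStats(cv2.morphologyEx(m,cv2.MORPH_OPEN,np.ones((3,3),np.uint8)))
    return [(int(st[i,4]),plane(T,ce[i],.090)[:2].round(4).tolist()) for i in range(1,n) if st[i,4]>60]
print("caps",caps(top)); 
# expected scraper points if fully seated vs dark/steel pixels, in scene & top
M0=np.array([.5622,.2722]); ex=np.array([.9426,.3338]); ey=np.array([-.3338,.9426])
mo=lambda k,n,y=0:np.r_[M0+ex*(k*.766-n*.643)/1e3+ey*y/1e3,.080+(k*.643+n*.766)/1e3]
for nm,c in (("top",T),("scene",S)):
    print(nm,"handle end seated",proj(c,mo(100,12.3)),"front",proj(c,mo(0,12.3)),"px/5mm",proj(c,mo(105,12.3))-proj(c,mo(100,12.3)))
def prof(im,c,ks):
    return [(k,im[tuple(int(round(x)) for x in proj(c,mo(k,12.3))[::-1])].tolist()) for k in ks]
print("top",prof(top,T,range(-9,120,3))); print("scene",prof(sc,S,range(-9,120,3)))
b=cv2.imread("pics/top0.png"); d=cv2.absdiff(b,top).max(2)>40
n,_,st,ce=cv2.connectedComponentsWithStats(d.astype(np.uint8)); print("changes",[(st[i].tolist(),ce[i].round().tolist()) for i in range(1,n) if st[i,4]>40])
```

```text
29.15 [0.5375 0.0716 0.3074] [ 0.2891 -0.3096  0.0266]
caps [(181, [0.5558, -0.2525]), (207, [0.5577, -0.3179]), (216, [0.5408, -0.3864]), (217, [0.4869, -0.3015]), (214, [0.472, -0.3695]), (630, [0.4309, -0.321])]
top handle end seated [175.446  151.4026] front [192.99   183.0098] px/5mm [-0.9381 -1.69  ]
scene handle end seated [407.2434 349.623 ] front [418.0018 327.1044] px/5mm [-0.6382  1.3358]
top [(-9, [115, 124, 128]), (-6, [116, 124, 129]), (-3, [119, 127, 133]), (0, [116, 125, 130]), (3, [116, 126, 131]), (6, [118, 125, 131]), (9, [115, 123, 128]), (12, [113, 122, 126]), (15, [113, 121, 126]), (18, [112, 120, 123]), (21, [111, 119, 124]), (24, [109, 116, 122]), (27, [108, 115, 120]), (30, [109, 117, 120]), (33, [107, 115, 118]), (36, [104, 112, 118]), (39, [106, 113, 117]), (42, [103, 110, 114]), (45, [102, 110, 115]), (48, [102, 110, 114]), (51, [101, 109, 114]), (54, [101, 109, 113]), (57, [105, 113, 117]), (60, [105, 113, 117]), (63, [109, 115, 120]), (66, [109, 115, 119]), (69, [104, 105, 109]), (72, [100, 103, 105]), (75, [87, 86, 87]), (78, [87, 85, 88]), (81, [82, 79
[... 1075 characters left out ...]
 72]), (114, [68, 67, 69]), (117, [64, 64, 67])]
changes [([182, 121, 370, 279, 27269], [309.0, 255.0]), ([368, 120, 182, 66, 4905], [486.0, 151.0]), ([597, 125, 43, 64, 1320], [614.0, 166.0]), ([355, 195, 36, 21, 474], [373.0, 204.0]), ([395, 201, 39, 19, 355], [408.0, 210.0]), ([231, 247, 10, 9, 72], [236.0, 251.0]), ([174, 254, 31, 18, 265], [188.0, 262.0]), ([160, 266, 9, 9, 62], [164.0, 270.0]), ([189, 269, 23, 12, 152], [197.0, 274.0]), ([184, 281, 17, 95, 1098], [192.0, 328.0]), ([457, 299, 96, 64, 1328], [512.0, 327.0]), ([366, 324, 53, 16, 284], [390.0, 331.0]), ([0, 326, 21, 25, 323], [8.0, 337.0]), ([382, 363, 77, 26, 452], [430.0, 377.0]), ([280, 396, 14, 4, 42], [287.0, 398.0])]
```

The carton caps check out: the loose jar is at (0.487,−0.3015) and the packed ones are unmoved. Seating still carries about 1–2 mm of doubt, so I'll compare the handle's front edge with the block's edge in the saved close frames.

Run:
```python
from h import *
for f,a in (("w13",(172,214)),("w16",(198,220))):
    im=cv2.imread(f"pics/{f}.png"); 
    print(f,"handle cols",[(v,im[v,308:334].mean(0).round().astype(int).tolist()) for v in range(*a)])
im=cv2.imread("pics/w16.png")
print("left side",[(v,im[v,284:296].mean(0).round().astype(int).tolist()) for v in range(202,220)])
```

```text
w13 handle cols [(172, [47, 74, 112]), (173, [47, 75, 112]), (174, [48, 75, 112]), (175, [48, 75, 112]), (176, [47, 74, 112]), (177, [48, 75, 113]), (178, [50, 78, 118]), (179, [52, 82, 125]), (180, [46, 72, 109]), (181, [45, 70, 105]), (182, [45, 70, 105]), (183, [44, 69, 104]), (184, [46, 70, 104]), (185, [65, 80, 106]), (186, [104, 109, 118]), (187, [123, 124, 129]), (188, [124, 126, 130]), (189, [124, 126, 130]), (190, [124, 126, 130]), (191, [124, 126, 130]), (192, [125, 126, 130]), (193, [124, 126, 130]), (194, [124, 126, 130]), (195, [124, 125, 130]), (196, [123, 124, 128]), (197, [117, 118, 122]), (198, [112, 114, 117]), (199, [111, 112, 116]), (200, [110, 111, 115]), (201, [109, 110, 114]), (202, [105, 107, 110]), (203, [98, 99, 102]), (204, [90, 92, 94]), (205, [84, 84, 87]), (206, [69, 69, 72]), (207, [71, 69, 73]), (208, [85, 84, 87]), (209, [89, 88, 91]), (210, [89, 88, 91]), (211, [89, 88, 92]), (212, [90, 89, 93]), (213, [90, 89, 93])]
w16 handle cols [(198, [47, 73, 111]), (199, [47, 74, 111]), (200, [47, 73, 111]), (201, [47, 74, 111]), (202, [48, 76, 114]), (203, [50, 79, 121]), (204, [47, 73, 110]), (205, [44, 66, 99]), (206, [47, 59, 78]), (207, [65, 66, 69]), (208, [81, 80, 83]), (209, [87, 85, 89]), (210, [88, 86, 90]), (211, [88, 86, 90]), (212, [88, 87, 90]), (213, [88, 87, 90]), (214, [88, 87, 90]), (215, [88, 87, 91]), (216, [88, 87, 91]), (217, [88, 87, 91]), (218, [88, 87, 91]), (219, [88, 87, 91])]
left side [(202, [50, 79, 119]), (203, [53, 84, 127]), (204, [48, 76, 115]), (205, [46, 73, 110]), (206, [44, 69, 104]), (207, [39, 59, 88]), (208, [41, 55, 76]), (209, [61, 67, 77]), (210, [78, 79, 82]), (211, [79, 80, 82]), (212, [75, 76, 79]), (213, [64, 65, 69]), (214, [52, 57, 67]), (215, [34, 47, 67]), (216, [34, 48, 68]), (217, [60, 72, 87]), (218, [115, 128, 139]), (219, [160, 172, 180])]
```

The evidence agrees on seating. There was a hard stop from 11.7 to 20 N with the grip relaxed and the normal load near zero, while 9–10 N had kept it moving before. The remaining image gap is 1 mm or less at the handle, within pixel error. Last stability check, then hand in.

Run:
```python
from h import *
_,a=snap("scene","z1"); 
for _ in range(6): grab_frame("wrist")
_,b=snap("scene","z2"); d=cv2.absdiff(a,b).max(2); print("max change stand/carton",d[290:400,370:470].max(),d[120:220,200:320].max()); print(get_obs()["clock"])
hand_in()
```

```text
max change stand/carton 23 119
29.65
the job is handed in; nothing more can be done
```

I packed both items and handed the job in at 29.65 s of the 72 s allowed.

- **Jar:** I gripped it by the cap and lowered it until about 4.6 N of contact showed in the free cell, then released it. In the top view afterwards its cap was at (0.487, −0.302), against a cell centre of (0.488, −0.301). The three packed caps were where they started.
- **Scraper:** I picked up the 170 mm one and tilted it in the grip to about 40° by hooking the blade tip under the block's lip. I then slid it into the slot, which I found about 12 mm off the middle of the stand.
    - **Plate:** It met the hidden plate at about 45 mm and pushed on at about 9–10 N.
    - **Stop:** It stopped hard. Pushing from 12 up to 20 N moved it less than 0.5 mm. I unloaded the arm before releasing and backing away.

Some things went wrong or did not agree:
- The first try at tilting bumped the support under the block with about 16 N.
- The scraper slid about 8–10 mm back in the grip while tilting.
- Partway in, the blade bound at about 15 N until I relaxed the grip.
- Seating is not certain to the millimetre. The close images suggest a gap of 0–2 mm between handle and block, near what the pixels can resolve; the coarser scene camera hinted at a little more.
- In the last comparison of two scene frames, the stand area was steady. The carton area showed a pixel change of up to 119 levels, which I did not look into; it may have been shadow or edge flicker.
- I did not specifically check that the tumblers, bottle, bowl and cap stayed put. The arm's path kept clear of them.

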